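Reload the drum-lug feeder and close its interlocked guard

TASK

Lift the guard off the drum-lug feeder and stand it in the wooden parking block, then load every drum lug on the bench into the sloping chute, boss up and brass end downhill, so that each slides down into the queue behind the red stop; handle the thin castings gently, with a light grip. When all lie still in the queue, push the guard's steel tongue straight into the red interlock switch until it is fully home, with the clear cover over the chute as before, and let go; then press the green reset button fully down and let it spring back. Leave the bottle, the mug and the screwdriver alone.

Things in the scene. Friction and masses are not known exactly. Their poses are not given: they have to be found in the camera images.
- chute: open gravity chute, 290 mm long, slope 25 degrees, fixed on the feeder. Origin: on its floor, mid-channel, at its lower end at the red stop (stands 24 mm over the floor). x up the slope along the floor, y across, z square to the floor. Channel 38 mm wide inside, walls 4 mm thick, 9 mm over the floor. Slippery: lugs slide down by themselves. A queue of five lugs reaches to x = 200 mm
- chute_mouth (a point): loading place on the chute's floor, mid-channel, 240 mm up from the stop; the guard's cover hides it while the guard is on. Its axes are the chute's. A low green housing (90 mm wide, top 63 mm over the bench) stands beyond the chute's lower end, towards the robot
- switch_slot (a point): interlock switch: red block 46 x 60 mm (x, y) on a post beside the chute, fixed to the feeder, flat top 178 mm over the bench. Point: centre of the slot's mouth, on that top. Slot straight down, 7 mm in x, 27 mm in y, 36 mm deep, mouth chamfered 3 mm. x level, uphill along the chute; y across to the chute, whose middle is 110 mm away; z up
- guard_grip (a point): lift-off guard, about 0.35 kg: steel carrier plate 46 x 75 x 10 mm (x, y, z; y -45 to +30), on it a yellow grip block 18 (x) x 50 (y) x 45 mm (z), a tongue under it and to +y a clear cover 100 mm in x, y 30 to 160 mm, 4 mm thick. Point: centre of the grip block, 22.5 mm over the carrier's top, 32.5 over its underside. Starts home in the switch, axes parallel to the switch's
- tongue_tip (a point): centre of the lower end of the guard's flat steel tongue: 4 mm thick in x, 24 mm wide in y, 32 mm long below the carrier, straight under the grip block (64.5 mm below the guard_grip point). When home it is 32 mm below the slot's mouth and the carrier rests on the switch's top
- cover_mid (a point): centre of the guard's clear yellow-edged cover, 95 mm to +y of the grip block, 6 mm above the carrier's underside
- park_slot (a point): plywood parking block 60 x 60 x 50 mm, fixed on the bench. Point: centre of the slot's mouth, on its top, z up. Slot straight down, 35 mm in x, 13 mm in y, 42 mm deep, mouth chamfered 4 mm. The tongue's 24 mm width lies along the block's x, so the guard's cover points along it too, best to +x (away from the robot); the carrier then rests on the block's top
- reset (a joint): green round push button 28 mm across: 0 up, 0.006 m fully down (takes 5 N), springs back
- reset_top (a point): centre of the green button's top, about 63 mm over the bench, z up, on a grey console box 70 x 70 x 45 mm, in a yellow collar 44 mm across
- oil: bystander: amber oil bottle 44 mm across, 110 mm tall; origin at its foot
- mug: bystander: blue mug, 80 mm across, 90 mm tall; origin at its foot
- driver: bystander: screwdriver lying on the bench; origin under its middle, handle to its -x
- lug1_c (a point): drum lug, thin chromed casting, 80 g: foot plate 40 x 34 x 5 mm (x, y, z), on it a boss 14 mm wide (y), x -17 to +11 mm, 20 mm high; 25 mm high in all. The +x end of the boss is brass, with a brass nut (look only). Point: 12.5 mm over the underside, mid-plate; x to the brass end, z up out of the boss. Starts boss up on the bench, any yaw. 3 to 5 of the 5 lugs are there; None if absent
- lug2_c (a point): drum lug like lug1 (same sizes, point and axes); None if absent. Grip any lug across its boss, fingertips 10 mm or more over its underside so that they clear the chute's walls. More than 80 N from the fingers (both together) bruises it; 20 to 25 N of grip is ample
- lug3_c (a point): drum lug like lug1 (same sizes, point and axes); None if absent. Grip any lug across its boss, fingertips 10 mm or more over its underside so that they clear the chute's walls. More than 80 N from the fingers (both together) bruises it; 20 to 25 N of grip is ample
- lug4_c (a point): drum lug like lug1 (same sizes, point and axes); None if absent. Grip any lug across its boss, fingertips 10 mm or more over its underside so that they clear the chute's walls. More than 80 N from the fingers (both together) bruises it; 20 to 25 N of grip is ample
- lug5_c (a point): drum lug like lug1 (same sizes, point and axes); None if absent. Grip any lug across its boss, fingertips 10 mm or more over its underside so that they clear the chute's walls. More than 80 N from the fingers (both together) bruises it; 20 to 25 N of grip is ample
There are look-alikes about, which are no part of the job. Leave any black or orange look-alike of the part that bears lug3_c alone.

How it is judged (in metres and radians):
On the way, in this order (a step that is already met when the one before it is completed fails the run):
1. the guard is off the switch and stands in the parking block, let go (z of tongue_tip in the frame of park_slot below -0.026 m and horizontal distance between tongue_tip and park_slot below 0.012 m and angle between guard_grip's own z axis and vertical below 0.15 rad and linear speed of guard below 0.02 m/s and contact force between the fingers and guard below 0.3 N), for 0.2 s.
2. every lug lies still in the queue in the chute, boss up and brass end downhill, let go (x of lug1_c in the frame of chute between 0 and 0.2 m and y of lug1_c in the frame of chute between -0.008 and 0.008 m and z of lug1_c in the frame of chute between 0.006 and 0.018 m and angle between each of lug1_c, lug2_c, lug3_c, lug4_c, lug5_c's own x axis and vertical above 1.85 rad and angle between each of lug1_c, lug2_c, lug3_c, lug4_c, lug5_c's own z axis and vertical below 0.6 rad and linear speed of each of lug1, lug2, lug3, lug4, lug5 below 0.02 m/s and contact force between the fingers and lug1 below 0.3 N and x of lug2_c in the frame of chute between 0 and 0.2 m and y of lug2_c in the frame of chute between -0.008 and 0.008 m and z of lug2_c in the frame of chute between 0.006 and 0.018 m and contact force between the fingers and lug2 below 0.3 N and x of lug3_c in the frame of chute between 0 and 0.2 m and y of lug3_c in the frame of chute between -0.008 and 0.008 m and z of lug3_c in the frame of chute between 0.006 and 0.018 m and contact force between the fingers and lug3 below 0.3 N and x of lug4_c in the frame of chute between 0 and 0.2 m and y of lug4_c in the frame of chute between -0.008 and 0.008 m and z of lug4_c in the frame of chute between 0.006 and 0.018 m and contact force between the fingers and lug4 below 0.3 N and x of lug5_c in the frame of chute between 0 and 0.2 m and y of lug5_c in the frame of chute between -0.008 and 0.008 m and z of lug5_c in the frame of chute between 0.006 and 0.018 m and contact force between the fingers and lug5 below 0.3 N), for 0.3 s.
3. the tongue is fully home in the interlock switch, cover over the chute, guard let go (z of tongue_tip in the frame of switch_slot below -0.029 m and horizontal distance between tongue_tip and switch_slot below 0.005 m and angle between the x axis of guard_grip and the x axis of switch_slot, either way round below 0.15 rad and angle between guard_grip's own z axis and vertical below 0.1 rad and y of cover_mid in the frame of switch_slot above 0.05 m and linear speed of guard below 0.02 m/s and contact force between the fingers and guard below 0.3 N), for 0.3 s.
4. the green reset button is pressed fully down with the guard home (all of step 3 and value of joint reset above 0.0045 m), for 0.05 s.
At the end, for the whole second after the job is handed in: All lugs present at rest in the chute queue (centre under 200 mm from the stop, within 8 mm of mid-channel, flat), boss up, brass end downhill; tongue home in the switch (within 3 mm of full depth, 0.1 rad of upright), cover on the chute side; nothing held; button pressed after that and up again (all of step 2 and all of step 3 and value of joint reset below 0.002 m); the robot touches nothing.
It fails at once if a lug is gripped or pressed by the fingers with more than 80 N (contact force between the fingers and lug1 above 80 N or contact force between the fingers and lug2 above 80 N or contact force between the fingers and lug3 above 80 N or contact force between the fingers and lug4 above 80 N or contact force between the fingers and lug5 above 80 N).
It fails at once if the bottle is moved (distance of oil from where it was at the start of the episode above 0.03 m).
It fails at once if the mug is moved (distance of mug from where it was at the start of the episode above 0.03 m).
It fails at once if the screwdriver is moved (distance of driver from where it was at the start of the episode above 0.03 m).
Of lug1, lug2, lug3, lug4, lug5 only 3 to 5 are there at a start; the rules pass over those that are not, and their reading is None.
At some moment in a run one of lug1, lug2, lug3, lug4, lug5 may be knocked a few centimetres aside while the robot is not near it.
It also fails if it takes over 210 s, if anything falls off the work surface, if the arm or the gripper's body presses on something with over 40 N, if the wrist force passes 120 N, or if a joint passes its speed limit or range.

ROBOT

A 6-joint arm with a two-finger parallel gripper is mounted at the origin on the work surface. World frame = base frame: x ahead of the robot, y to its left, z up, the work surface at z = 0. Lengths are in mm, angles in rad, forces in N, time in s.
With the tool pointing down it reaches from about 400 to 925 mm from the base axis. Payload 12.5 kg.
Tool frame: the origin (TCP) lies midway between the tips of the shut fingers; the grasp point (between the pads) lies 19 mm behind it (env.tcp_to_grasp is the distance from the TCP to the grasp point, in mm); z points along the fingers, y is the line along which they close (so a half turn about z gives the same grasp; the last joint's range is limited). The gripper opens to 95 mm and grips with 3 to 60 N. Pads are 20 mm wide; open, the fingers measure 119 mm over their backs; the gripper's body (75 mm by 180 mm) begins 59 mm behind the grasp point.
Start: joints at [-1.217, 0.491, 1.559, -0, 1.092, -0.106], TCP at [277.381, -560.097, 193.961] pointing down, gripper open.
Joint ranges: [-3.1, 3.1], [-0.84, 2.19], [0.05, 2.79], [-1.13, 4.28], [0.06, 2.93], [-2.69, 2.69]. Speed limits (rad/s): [2.22, 2.22, 2.79, 3.14, 3.14, 3.14].

INTERFACE

Orientations are given as [roll, pitch, yaw] about the fixed x, y, z axes, in that order (R = Rz(yaw) Ry(pitch) Rx(roll)).
In Python, from cell import env gives the robot as it stands. The module is installed in compiled form; this text tells all that it offers.
- The arm moves only by the tool step_arm, never from a script. Its argument "plan" is a list that holds one entry, the list of rows, each a list of 5 numbers: the shift along the tool's x, y, z in mm, then the turn about the tool's z in degrees, then the opening, from -1 (shut) to 1 (fully open). A call has 1 to 8 rows; each row is the pose to reach, as a shift and turn from the pose commanded when the call began, along the tool's axes at that moment; what a row does not reach only later rows make up. A row lasts 1/12 s, in which the tool goes at most 41.7 mm and 7.16 degrees, less where a joint would pass 70% of its speed; a pose out of reach is approached as far as the arm can. A call with a gripper value outside its range is refused whole. The fingers move at their own pace and stop on an object; the grip force is fixed at half the most. Time passes only in rows, so rows that repeat a pose let the fingers close. It gives the time, the measured TCP pose, the force, the opening and the grip force at its end, in the units of the state.
- env.state(): the state, without advancing time (a new reading comes with each control period).
- env.read_camera(name): name is "side" or "top" or "wrist"; returns the picture (400x640x3 uint8, blue, green, red); there is no depth.
- env.get_calibration(name): a dict with "K" (3x3 intrinsics, pixels), "extrinsics" (4x4, takes a point from world to camera coordinates). Camera axes: x right, y up, looking along -z (the intrinsics and any distortion apply to the point x, -y, -z); pixel columns grow to the right and rows downward; lengths in mm; the calibration is good to about 2 mm. A picture is of the moment at which its call begins: read the wrist's pose just before it. get_calibration takes no time and is no camera call; for the wrist camera it gives the pose at the moment of the call.
- env.job_done(): hands the job in; it is judged then, once.
The state is a dict: "t": time; "joints": joint angles; "qvel": joint speeds; "tau": joint torques, N m; "eef_pos": TCP position; "tcp_rot": TCP orientation; "ft_force": force on the tool from outside, world axes, zero at the start; "moment": the same for the moment, N m; "opening": opening from 0.0 (shut) to 1.0 (fully open); "grip_force": force on a finger pad.
Only numpy, scipy, OpenCV 4.12 (cv2) and the standard library are available. Lean on these libraries where they do the work, as an engineer would, in place of code of your own. Each camera call takes 0.05 s, during which the arm holds its last target. There are 200 camera calls.

## Working session

There is one attempt and no reset: what is moved stays moved. The work goes in short steps, Python scripts to look and compute and a tool call to move; the robot and the scene stay as the last step left them, time stands still between calls to the robot, and variables do not carry over. Pictures are saved under pics/ and viewed, at most 14 in all, crops included, and the job is handed in when it is done.

Besides the shell and the picture viewer there is one more tool, called after "Emit:" by a JSON object that holds its "op" and its "data", one argument or row to a line. step_arm: Moves the arm, as the interface text tells. Its arguments: {"type":"object","properties":{"plan":{"type":"array"}},"required":["plan"]}

```bash
mkdir -p pics; cat > h.py <<'E'
import numpy as np, cv2
from cell import env
from scipy.spatial.transform import Rotation as R
def shot(name,fn,crop=None,s=1):
    c=env.get_calibration(name); im=env.read_camera(name); cv2.imwrite('pics/raw_'+fn,im)
    np.savez('pics/'+fn+'.npz',K=c['K'],E=c['extrinsics'])
    if crop: im=im[crop[1]:crop[3],crop[0]:crop[2]]
    cv2.imwrite('pics/'+fn,cv2.resize(im,None,fx=s,fy=s,interpolation=cv2.INTER_CUBIC)); return im
def cal(fn):
    d=np.load('pics/'+fn+'.npz'); return d['K'],d['E']
def ray(fn,u,v):
    K,E=cal(fn); p=np.linalg.solve(K,[u,v,1]); d=E[:3,:3].T@np.array([p[0],-p[1],-p[2]])
    return -E[:3,:3].T@E[:3,3],d
def at(fn,u,v,z):
    o,d=ray(fn,u,v); return o+d*(z-o[2])/d[2]
def proj(fn,P):
    K,E=cal(fn); q=E[:3,:3]@np.array(P,float)+E[:3,3]; q=K@np.array([q[0],-q[1],-q[2]]); return q[:2]/q[2]
def st():
    s=env.state(); print('t',s['t'],'pos',np.round(s['eef_pos'],1),'rot',np.round(s['tcp_rot'],3),'q',np.round(s['joints'],2),'F',np.round(s['ft_force'],1),'op',s['opening'],s['grip_force']); return s
def go(x,y,z,yaw=None):
    "shift in tool axes from now; yaw=world direction of tool x axis, rad"
    s=env.state(); M=R.from_euler('xyz',s['tcp_rot']).as_matrix()
    d=M.T@(np.array([x,y,z])-s['eef_pos']); out=list(np.round(d,1))
    if yaw is not None:
        c=np.arctan2(M[1,0],M[0,0]); t=-np.degrees((yaw-c+np.pi)%(2*np.pi)-np.pi); out.append(round(t,1))
    print('go',out)
E
python3 - <<'E'
from h import *
s=st(); print(env.get_calibration('top')); 
shot('top','t1.png',None,1.25); shot('side','s1.png',None,1.25)
print(R.from_euler('xyz',s['tcp_rot']).as_matrix().round(3))
E
```

```text
t 0.0 pos [ 277.3 -559.8  193.4] rot [-3.14 -0.    0.46] q [-1.22  0.49  1.56 -0.    1.09 -0.11] F [-1.  -0.3  1. ] op 1.0008126237022466 0.0
{'K': array([[400.39538635,   0.        , 315.92021621],
       [  0.        , 400.39538635, 198.84212141],
       [  0.        ,   0.        ,   1.        ]]), 'extrinsics': array([[-1.16014995e-02, -9.99920898e-01,  4.85820150e-03,
        -1.21100953e+01],
       [ 9.93452596e-01, -1.09739487e-02,  1.13716805e-01,
        -5.80189514e+02],
       [-1.13654497e-01,  6.14567835e-03,  9.93501327e-01,
        -1.14438356e+03],
       [ 0.00000000e+00,  0.00000000e+00,  0.00000000e+00,
         1.00000000e+00]])}
[[ 0.896  0.444 -0.   ]
 [ 0.444 -0.896  0.001]
 [ 0.    -0.001 -1.   ]]
```

View pics/t1.png

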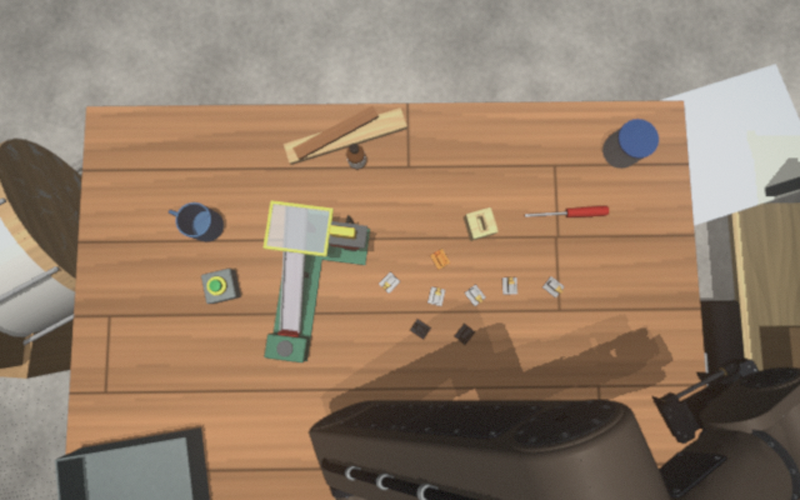

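View pics/s1.png

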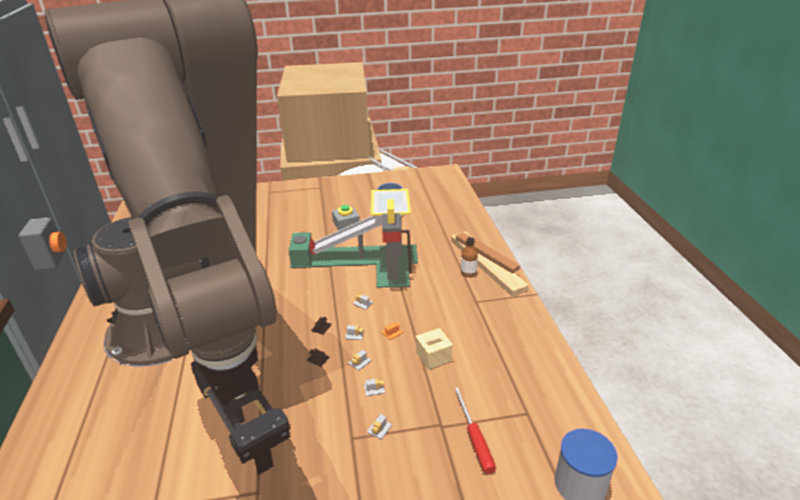

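The top view (×1.25) shows the guard cover at (298,228) with its grip at (342,231), the park block at (482,223) and the button at (216,286). The five chrome/brass lugs are at (389,283), (437,297), (476,295), (510,286) and (554,287). The look-alikes are one orange at (440,259) and two black at (420,328) and (465,334), which I leave alone. I'll enlarge to confirm.

```bash
python3 - <<'E'
from h import *
im=cv2.imread('pics/raw_t1.png')
cv2.imwrite('pics/c1.png',cv2.resize(im[200:270,295:455],None,fx=5,fy=5,interpolation=cv2.INTER_CUBIC))
cv2.imwrite('pics/c2.png',cv2.resize(im[150:300,150:410],None,fx=3,fy=3,interpolation=cv2.INTER_CUBIC))
E
```

```text
(no output)
```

View pics/c1.png

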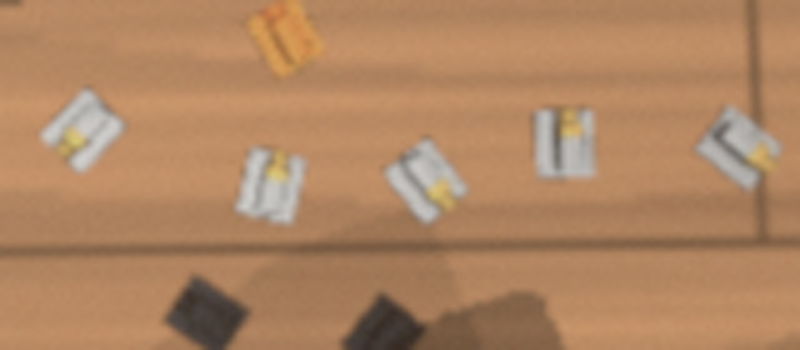

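View pics/c2.png

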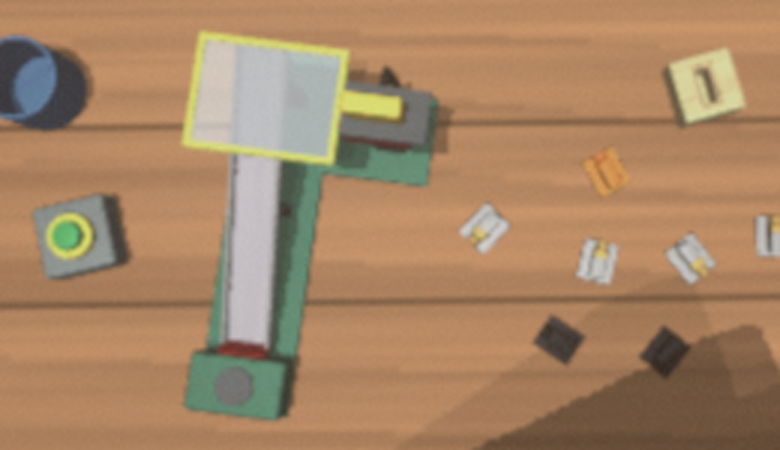

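Crop 1 confirms five chrome/brass lugs at (83,130), (271,186), (425,181), (565,143) and (738,147), with the orange and black ones separate. Crop 2 shows the grip at (372,106), the park slot at (708,87), the button at (66,236) and the chute stop at (243,350).

```bash
python3 - <<'E'
from h import *
f='t1.png'
def a1(u,v,z): return at(f,295+u/5,200+v/5,z).round(1)
def a2(u,v,z): return at(f,150+u/3,150+v/3,z).round(1)
L=dict(A=((83,130),(70,141)),B=((271,186),(278,162)),C=((425,181),(440,198)),D=((565,143),(569,122)),E=((738,147),(760,158)))
for k,(c,b) in L.items():
    p=a1(*c,5);q=a1(*b,22); d=q-p; print(k,p,'brass yaw',np.degrees(np.arctan2(d[1],d[0])).round(0))
print('grip',a2(372,106,233),'park',a2(708,87,50),'btn',a2(66,236,63))
# cover corners z 186
c=[a2(u,v,188) for u,v in((203,33),(349,50),(335,163),(183,146))]
c=np.array(c);print(c)
d=c[0]+c[1]-c[2]-c[3]; yaw=np.arctan2(d[1],d[0]); print('feeder yaw from cover x',np.degrees(yaw))
d=c[0]+c[3]-c[1]-c[2]; print('from y',np.degrees(np.arctan2(d[1],d[0]))-90, 'cover mid',c.mean(0),'edges',np.linalg.norm(c[0]-c[1]),np.linalg.norm(c[0]-c[3]))
pk=np.array([a2(u,v,50) for u,v in((664,68),(730,48),(746,105),(680,126))]);print(pk, pk.mean(0)); d=pk[0]+pk[1]-pk[2]-pk[3];print('park yaw',np.degrees(np.arctan2(d[1],d[0])))
E
```

```text
A [501.7  -5.    5. ] brass yaw 133.0
B [ 467.1 -116.7    5. ] brass yaw -12.0
C [ 469.  -208.6    5. ] brass yaw -151.0
D [ 490.7 -293.1    5. ] brass yaw 6.0
E [ 487.1 -396.6    5. ] brass yaw -135.0
grip [591.5  84.7 233. ] park [ 634.1 -223.7   50. ] btn [496.  390.7  63. ]
[[663.2 234.3 188. ]
 [647.1 108.9 188. ]
 [549.8 120.6 188. ]
 [565.7 249.6 188. ]]
feeder yaw from cover x -7.891130979066377
from y -7.169362918616812 cover mid [606.45 178.35 188.  ] edges 126.42930831100834 98.69316085727522
[[ 653.3 -181.4   50. ]
 [ 672.4 -246.4   50. ]
 [ 616.  -260.1   50. ]
 [ 596.1 -195.3   50. ]] [ 634.45 -220.8    50.  ]
park yaw 13.65586213854183
```

Emit:
{"op": "step_arm", "data": {
  "plan": [
    [[190,-146,-107,0,1],[190,-146,-107,0,1],[190,-146,-107,0,1],[190,-146,-107,0,1],[190,-146,-107,0,1],[190,-146,-107,0,1],[190,-146,-107,0,1],[190,-146,-107,0,1]]
  ]
}}

```text
t: 0.77
eef_pos: [384.1, -343.0, 302.5]
tcp_rot: [3.139, -0.001, 0.463]
ft_force: [0.6, -0.0, 0.1]
opening: 0.999
grip_force: 0.0
```

Emit:
{"op": "step_arm", "data": {
  "plan": [
    [[190,-146,0,0,1],[190,-146,0,0,1],[190,-146,0,0,1],[190,-146,0,0,1],[190,-146,0,0,1],[190,-146,0,0,1],[190,-146,0,0,1],[190,-146,0,0,1]]
  ]
}}

```text
t: 1.43
eef_pos: [488.6, -129.5, 299.9]
tcp_rot: [-3.141, 0.001, 0.462]
ft_force: [-0.6, -0.8, -0.2]
opening: 1.002
grip_force: 0.0
```

Emit:
{"op": "step_arm", "data": {
  "plan": [
    [[189,-145,0,-56,1],[189,-145,0,-56,1],[189,-145,0,-56,1],[189,-145,0,-56,1],[189,-145,0,-56,1],[189,-145,0,-56,1],[189,-145,0,-56,1],[189,-145,0,-56,1]]
  ]
}}

```text
t: 2.1
eef_pos: [594.1, 83.5, 299.5]
tcp_rot: [-3.14, 0.001, 1.444]
ft_force: [-0.9, -0.4, -0.3]
opening: 1.0
grip_force: 0.0
```

```bash
python3 - <<'E'
from h import *
st(); go(593,84.5,300,np.radians(82.5)); shot('wrist','w1.png',None,1.25)
print(proj('w1.png',[593,84.5,233]),proj('w1.png',[593,84.5,188]))
K,E=cal('w1.png');print(np.round(-E[:3,:3].T@E[:3,3]),(E[:3,:3].T@[0,0,-1]).round(2))
E
```

```text
t 2.1 pos [594.1  83.5 299.5] rot [-3.140e+00  1.000e-03  1.444e+00] q [ 0.03  0.37  1.47 -0.    1.3   0.16] F [-0.9 -0.4 -0.3] op 0.999728547230764 0.0
go [np.float64(0.9), np.float64(-1.2), np.float64(-0.5), np.float64(0.3)]
[320.84401404 204.91108455] [321.16652654 192.80441232]
[605. 163. 490.] [-0.04 -0.28 -0.96]
```

View pics/w1.png

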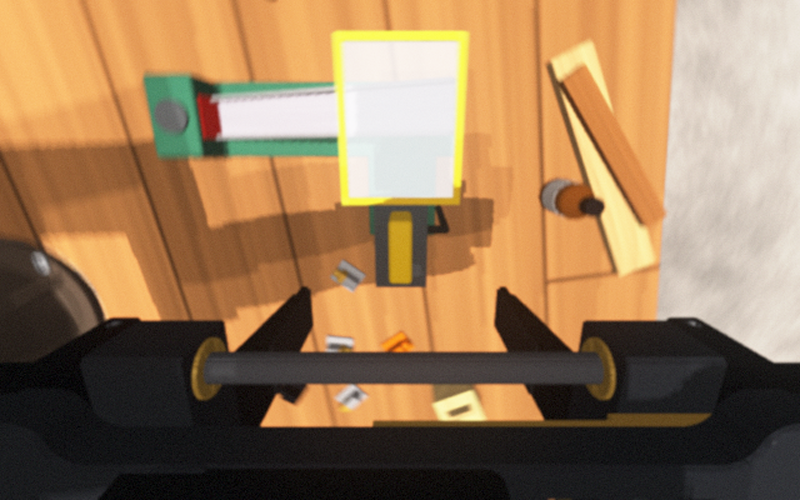

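The wrist picture shows the grip top centred at (400,252) in the display, within 1 mm in x and 3 mm in y of my estimate. Next I descend and grip.

Emit:
{"op": "step_arm", "data": {
  "plan": [
    [[2,-1,40,0,1],[2,-1,75,0,1],[2,-1,95,0,1],[2,-1,105,0,1],[2,-1,105,0,1],[2,-1,105,0,-1],[2,-1,105,0,-1],[2,-1,105,0,-1]]
  ]
}}

```text
t: 2.82
eef_pos: [593.3, 85.8, 197.4]
tcp_rot: [3.139, -0.0, 1.436]
ft_force: [0.5, -0.5, 0.0]
opening: 0.845
grip_force: 0.0
```

Emit:
{"op": "step_arm", "data": {
  "plan": [
    [[0,0,0,0,-1],[0,0,0,0,-1],[0,0,0,0,-1],[0,0,0,0,-1],[0,0,0,0,-1],[0,0,0,0,-1]]
  ]
}}

```text
t: 3.32
eef_pos: [592.6, 86.2, 195.9]
tcp_rot: [3.142, 0.0, 1.437]
ft_force: [0.3, -0.2, -0.3]
opening: 0.427
grip_force: 0.0
```

```bash
python3 - <<'E'
from h import *
st();print(env.state()['moment'])
E
```

```text
t 3.3167 pos [592.6  86.2 195.9] rot [3.142 0.    1.437] q [ 0.03  0.45  1.62 -0.    1.07  0.17] F [ 0.3 -0.2 -0.3] op 0.42656388341522056 0.0
[-0.01905729 -0.11728176  0.03217348]
```

Emit:
{"op": "step_arm", "data": {
  "plan": [
    [[0,0,0,0,-1],[0,0,0,0,-1],[0,0,0,0,-1],[0,0,0,0,-1],[0,0,0,0,-1],[0,0,0,0,-1],[0,0,0,0,-1],[0,0,0,0,-1]]
  ]
}}

```text
t: 3.98
eef_pos: [592.4, 86.1, 195.8]
tcp_rot: [-3.141, 0.0, 1.437]
ft_force: [-1.5, -0.3, 0.5]
opening: 0.185
grip_force: 30.0
```

```bash
python3 - <<'E'
from h import *
st();print(env.state()['moment'])
E
```

```text
t 3.9833 pos [592.4  86.1 195.8] rot [-3.141  0.     1.437] q [ 0.03  0.45  1.62 -0.    1.07  0.17] F [-1.5 -0.3  0.5] op 0.18476900183801562 29.952838718891144
[-0.05321772  0.27665541 -0.01205067]
```

Emit:
{"op": "step_arm", "data": {
  "plan": [
    [[0,0,-5,0,-1],[0,0,-20,0,-1],[0,0,-40,0,-1],[0,0,-65,0,-1],[0,0,-95,0,-1],[0,0,-120,0,-1],[0,0,-130,0,-1],[0,0,-130,0,-1]]
  ]
}}

```text
t: 4.65
eef_pos: [593.3, 86.2, 328.0]
tcp_rot: [3.138, -0.001, 1.437]
ft_force: [0.4, -0.1, -4.7]
opening: 0.189
grip_force: 29.9
```

```bash
python3 - <<'E'
from h import *
st();print(env.state()['moment']); go(634,-222,326,np.radians(13.65))
shot('side','s2.png',(180,120,500,300),2.5)
shot('top','t2.png',(150,150,410,300),3)
E
```

```text
t 4.65 pos [593.3  86.2 328. ] rot [ 3.138e+00 -1.000e-03  1.437e+00] q [ 0.03  0.35  1.43 -0.    1.36  0.17] F [ 0.4 -0.1 -4.7] op 0.1888883013229523 29.94362622499466
[-0.05522797 -0.07266247  0.01123353]
go [np.float64(-300.0), np.float64(81.4), np.float64(2.1), np.float64(68.7)]
```

View pics/s2.png

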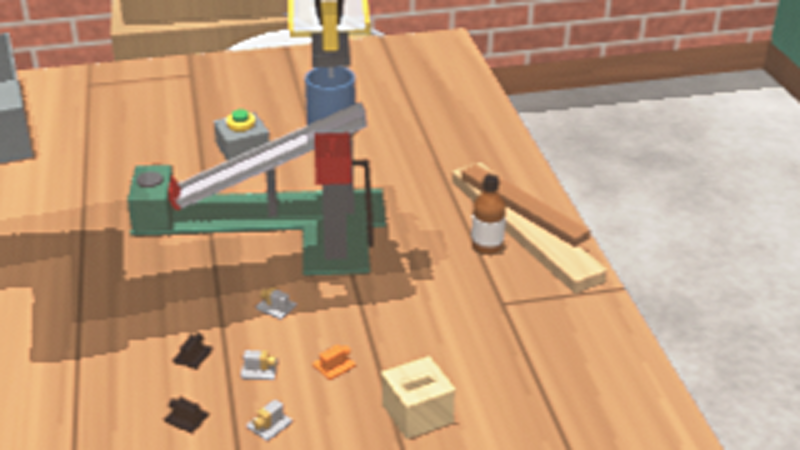

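Emit:
{"op": "step_arm", "data": {
  "plan": [
    [[-300,81,0,57,-1],[-300,81,0,57,-1],[-300,81,0,57,-1],[-300,81,0,57,-1],[-300,81,0,57,-1],[-300,81,0,57,-1],[-300,81,0,57,-1],[-300,81,0,57,-1]]
  ]
}}

```text
t: 5.42
eef_pos: [632.4, -226.7, 322.6]
tcp_rot: [-3.14, 0.003, 0.433]
ft_force: [-0.7, 0.7, -4.5]
opening: 0.185
grip_force: 30.0
```

Emit:
{"op": "step_arm", "data": {
  "plan": [
    [[0,0,0,11,-1],[0,0,60,11,-1],[0,0,100,11,-1],[0,0,120,11,-1],[0,0,120,11,-1],[0,0,120,11,-1]]
  ]
}}

```text
t: 5.92
eef_pos: [632.0, -221.6, 203.5]
tcp_rot: [-3.138, 0.004, 0.25]
ft_force: [0.1, -0.7, -3.0]
opening: 0.184
grip_force: 30.0
```

```bash
python3 - <<'E'
from h import *
st(); go(634,-222,208,np.radians(13.65)); shot('side','s3.png',(330,250,410,310),8)
im=shot('top','t3.png',(360,150,420,200),8)
a=cv2.imread('pics/s3.png');b=cv2.imread('pics/t3.png');b=cv2.resize(b,(480,400));a=cv2.resize(a,(0,0),fx=.5,fy=.5)
cv2.imwrite('pics/m3.png',np.hstack([a,cv2.copyMakeBorder(b,0,0,0,0,0)[:a.shape[0]]]))
for p in('s3.png','t3.png'):print(proj(p,[634,-222,50]))
E
```

```text
t 5.9167 pos [ 632.  -221.6  203.5] rot [-3.138  0.004  0.25 ] q [-0.44  0.55  1.42 -0.    1.17  0.88] F [ 0.1 -0.7 -3. ] op 0.18449755870619663 29.98864620923996
go [np.float64(1.8), np.float64(0.8), np.float64(-4.5), np.float64(0.7)]
[346.7704662 272.0780724]
[385.41945445 179.03658089]
```

View pics/s3.png

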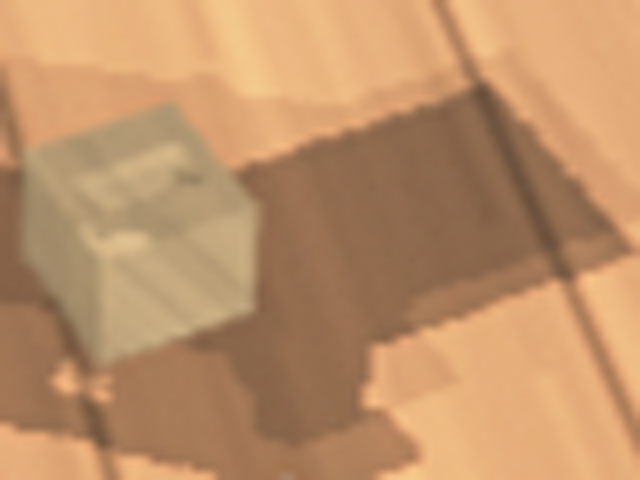

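The block's top centre is at raw (347.3,272.4), against a predicted (346.8,272.1), so park_slot agrees in both views.

Emit:
{"op": "step_arm", "data": {
  "plan": [
    [[2,1,0,1,-1],[2,1,30,1,-1],[2,1,60,1,-1],[2,1,80,1,-1],[2,1,95,1,-1],[2,1,105,1,-1],[2,1,115,1,-1],[2,1,115,1,-1]]
  ]
}}

```text
t: 6.68
eef_pos: [635.1, -222.4, 90.3]
tcp_rot: [-3.141, 0.0, 0.233]
ft_force: [0.6, 0.4, -4.6]
opening: 0.187
grip_force: 30.0
```

Emit:
{"op": "step_arm", "data": {
  "plan": [
    [[0,0,5,0,-1],[0,0,10,0,-1],[0,0,15,0,-1],[0,0,18,0,-1],[0,0,19,0,-1],[0,0,19,0,-1]]
  ]
}}

```text
t: 7.18
eef_pos: [635.1, -222.4, 71.8]
tcp_rot: [-3.142, 0.0, 0.233]
ft_force: [-0.6, 0.5, -5.1]
opening: 0.185
grip_force: 30.0
```

```bash
python3 - <<'E'
from h import *
st(); go(634,-222,67.8,np.radians(13.65)); shot('side','s4.png',(290,220,450,340),5)
E
```

```text
t 7.1833 pos [ 635.1 -222.4   71.8] rot [-3.142  0.     0.233] q [-0.43  0.69  1.55 -0.    0.91  0.9 ] F [-0.6  0.5 -5.1] op 0.18511885224586025 29.988595247268677
go [np.float64(-1.0), np.float64(-0.7), np.float64(4.0), np.float64(-0.3)]
```

View pics/s4.png

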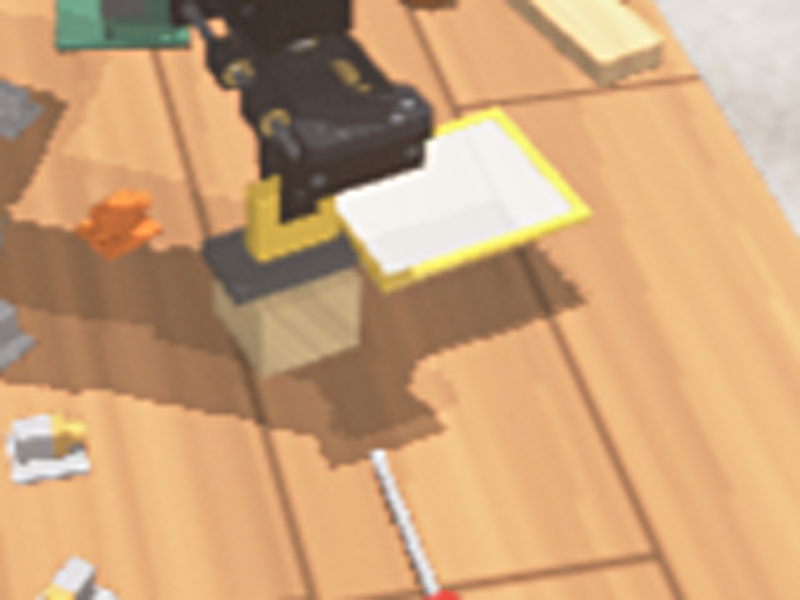

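The tongue is in the slot, with the carrier at (290,260) about 4 mm above the block. I lower it, release and rise.

Emit:
{"op": "step_arm", "data": {
  "plan": [
    [[0,0,2,0,-1],[0,0,3.5,0,-1],[0,0,3.5,0,-1],[0,0,3.5,0,0],[0,0,3.5,0,0],[0,0,3.5,0,0],[0,0,3.5,0,0],[0,0,3.5,0,0]]
  ]
}}

```text
t: 7.9
eef_pos: [635.2, -222.5, 68.6]
tcp_rot: [3.141, -0.0, 0.233]
ft_force: [0.1, -0.6, 0.6]
opening: 0.469
grip_force: 0.0
```

Emit:
{"op": "step_arm", "data": {
  "plan": [
    [[0,0,0,0,0],[0,0,-10,0,0],[0,0,-50,0,0],[0,0,-90,0,0],[0,0,-130,0,0],[0,0,-150,0,0],[0,0,-150,0,0]]
  ]
}}

```text
t: 8.48
eef_pos: [636.7, -223.1, 225.1]
tcp_rot: [3.136, -0.007, 0.233]
ft_force: [0.2, -0.3, 0.4]
opening: 0.499
grip_force: 0.0
```

```bash
python3 - <<'E'
from h import *
st(); 
a=shot('top','t5.png',(150,150,410,300),3)
shot('side','s5.png',(180,120,500,300),2.5)
for k,p in dict(A=(501.7,-5),B=(467,-117),C=(469,-209),D=(491,-293),E=(487,-397)).items(): print(k); go(*p,200)
E
```

```text
t 8.4833 pos [ 636.7 -223.1  225.1] rot [ 3.136 -0.007  0.233] q [-0.43  0.53  1.39 -0.    1.2   0.9 ] F [ 0.2 -0.3  0.4] op 0.49882228288958086 0.0
A
go [np.float64(-79.6), np.float64(-242.4), np.float64(19.2)]
B
go [np.float64(-139.3), np.float64(-141.4), np.float64(19.2)]
C
go [np.float64(-158.6), np.float64(-51.4), np.float64(19.3)]
D
go [np.float64(-156.5), np.float64(35.4), np.float64(19.4)]
E
go [np.float64(-184.4), np.float64(135.7), np.float64(19.4)]
```

View pics/t5.png

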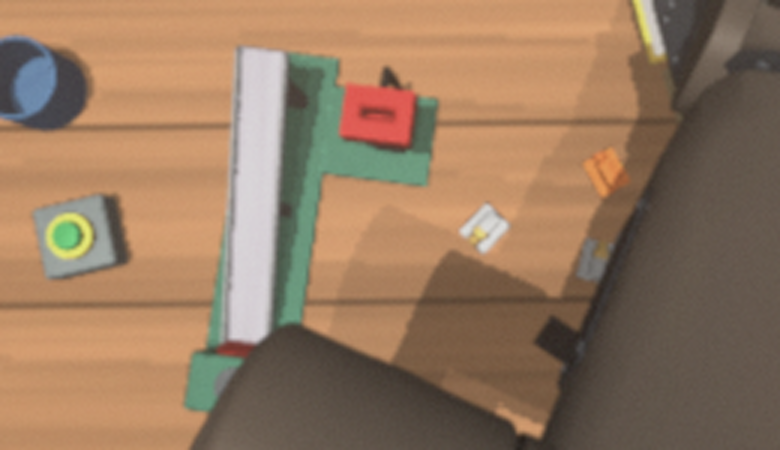

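```bash
python3 - <<'E'
from h import *
im=cv2.imread('pics/raw_s2.png')
cv2.imwrite('pics/c3.png',cv2.resize(im[150:220,230:345],None,fx=6.9,fy=6.9,interpolation=cv2.INTER_CUBIC))
print('slot',at('t5.png',150+377/3,150+114/3,178))
E
```

```text
slot [592.78112205  85.8756646  178.        ]
```

View pics/c3.png

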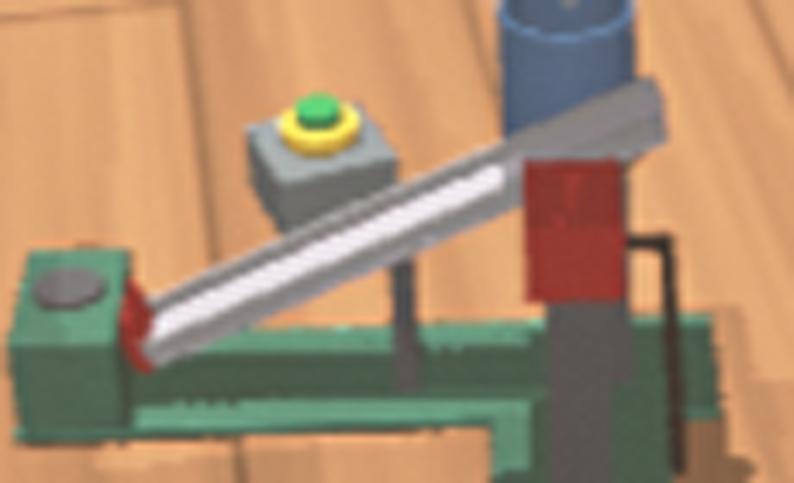

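```bash
cat > ch.py <<'E'
from h import *
from scipy.optimize import least_squares
S=lambda u,v:('s2.png',230+u/6.9,150+v/6.9)
T=lambda u,v:('t5.png',150+u/3,150+v/3)
obs=[((290,23,9),S(655,78)),((0,23,9),S(152,300)),((290,23,9),T(240,46)),((290,-23,9),T(287,53)),((0,23,9),T(222,345)),((0,-23,9),T(268,350))]
def fr(p):
    M=R.from_euler('ZY',[p[3],-np.radians(25)]).as_matrix(); return M,np.array(p[:3])
def f(p):
    M,O=fr(p); r=[]
    for P,(n,u,v) in obs: r+=list(proj(n,M@P+O)-[u,v])
    y=M[:,1]; r.append(((O-[592.6,86,0])@[y[0],y[1],0]-110)); r.append((p[3]-np.radians(-7.5))*60)
    return r
def solve():
    return least_squares(f,[350,230,60,-.13])
if __name__=='__main__':
    s=solve(); M,O=fr(s.x); print(O.round(1),np.degrees(s.x[3])); print(np.round(s.fun,1))
    for x in(0,240,290): print(x,(O+M@[x,0,0]).round(1))
E
python3 ch.py
```

```text
[394.9 224.1  32.5] -7.907218917429983
[-0.  -0.3 -0.1  0.1 -1.4  0.7  0.2  0.6 -0.2 -1.   0.4 -0.7 -0.4 -0.4]
0 [394.9 224.1  32.5]
240 [610.3 194.2 134. ]
290 [655.2 188.  155.1]
```

```bash
cat > det.py <<'E'
from h import *
def det(fn,z=5,verbose=True,brass_z=22,amin=80,amax=400):
    im=cv2.imread('pics/raw_'+fn); s=4
    big=cv2.resize(im,None,fx=s,fy=s,interpolation=cv2.INTER_CUBIC)
    hsv=cv2.cvtColor(big,cv2.COLOR_BGR2HSV); H,Sa,V=[hsv[...,i].astype(int) for i in range(3)]
    white=((Sa<70)&(V>125)); brass=((H>=19)&(H<=32)&(Sa>110)&(V>120))
    m=cv2.morphologyEx((white|brass).astype(np.uint8),cv2.MORPH_CLOSE,np.ones((9,9)))
    n,lab,stt,_=cv2.connectedComponentsWithStats(m); out=[]
    for i in range(1,n):
        c=lab==i; a=stt[i,4]/s/s; 
        if not(amin<a<amax) or brass[c].sum()<40: continue
        pts=np.argwhere(c)[:,::-1].astype(np.float32); h=cv2.convexHull(pts)
        (u,v),wh,_=cv2.minAreaRect(h); box=cv2.boxPoints(cv2.minAreaRect(h))
        px=lambda p:((p[0]+.5)/s-.5,(p[1]+.5)/s-.5)
        P=at(fn,*px((u,v)),z)
        W=np.array([at(fn,*px(b),z) for b in box]); e=W[1]-W[0]; ang=np.degrees(np.arctan2(e[1],e[0]))
        b=np.argwhere(brass&c)[:,::-1].mean(0); B=at(fn,*px(b),brass_z)-P; by=np.degrees(np.arctan2(B[1],B[0]))
        yaw=ang+90*round((by-ang)/90); sz=sorted([np.linalg.norm(W[1]-W[0]),np.linalg.norm(W[2]-W[1])])
        if not(300<P[0]<700 and -500<P[1]<260 and sz[1]<70): continue
        out.append((P[0],P[1],(yaw+180)%360-180)); 
        if verbose: print(fn,P[:2].round(1),'yaw',round((yaw+180)%360-180,1),'brassdir',by.round(0),'size',np.round(sz,1),'area',round(a),'px',np.round(px((u,v)),0))
    return out
E
python3 - <<'E'
from det import *
det('t1.png'); det('t5.png')
E
```

```text
t1.png [502.3  -3.8] yaw 134.4 brassdir 136.0 size [36.  41.7] area 158 px [311. 226.]
t1.png [ 487.7 -396. ] yaw -129.3 brassdir -136.0 size [36.6 42.1] area 161 px [442. 229.]
t1.png [ 491.9 -291.3] yaw 1.9 brassdir 5.0 size [35.9 41.5] area 159 px [407. 228.]
t1.png [ 469.9 -207.7] yaw -142.5 brassdir -143.0 size [36.8 42.1] area 161 px [380. 236.]
t1.png [ 468.4 -115.3] yaw -14.4 brassdir -12.0 size [36.3 41.8] area 162 px [349. 237.]
t5.png [502.3  -3.8] yaw 134.4 brassdir 136.0 size [36.  41.7] area 159 px [311. 226.]
```

Emit:
{"op": "step_arm", "data": {
  "plan": [
    [[-79,-242,20,-57,-0.1],[-79,-242,20,-57,-0.1],[-79,-242,20,-57,-0.1],[-79,-242,20,-57,-0.1],[-79,-242,20,-57,-0.1],[-79,-242,20,-57,-0.1],[-79,-242,20,-57,-0.1],[-79,-242,20,-57,-0.1]]
  ]
}}

```text
t: 9.25
eef_pos: [500.2, -3.0, 197.4]
tcp_rot: [-3.139, 0.0, 1.237]
ft_force: [0.8, -0.9, 0.1]
opening: 0.45
grip_force: 0.0
```

Emit:
{"op": "step_arm", "data": {
  "plan": [
    [[0,0,0,-57,-0.1],[0,0,40,-57,-0.1],[0,0,80,-57,-0.1],[0,0,80,-57,-0.1],[0,0,80,-57,-0.1],[0,0,80,-57,-0.1],[0,0,80,-57,-0.1],[0,0,80,-57,-0.1]]
  ]
}}

```text
t: 9.92
eef_pos: [501.4, -5.1, 117.1]
tcp_rot: [-3.139, -0.002, 2.229]
ft_force: [0.1, -0.3, 0.6]
opening: 0.449
grip_force: 0.0
```

Emit:
{"op": "step_arm", "data": {
  "plan": [
    [[0,0,0,-7,-0.1],[0,0,0,-7,-0.1],[0,0,0,-7,-0.1]]
  ]
}}

```text
t: 10.17
eef_pos: [501.8, -5.1, 117.6]
tcp_rot: [-3.14, -0.001, 2.341]
ft_force: [-0.1, -0.0, -0.7]
opening: 0.454
grip_force: 0.0
```

```bash
python3 - <<'E'
from det import *
st(); go(504.4,-5.9,12.5,np.radians(134.4)); shot('wrist','w6.png'); det('w6.png',amin=100,amax=6000)
shot('top','t6.png'); det('t6.png')
E
```

```text
t 10.1667 pos [501.8  -5.1 117.6] rot [-3.140e+00 -1.000e-03  2.341e+00] q [-0.14  0.42  1.94 -0.    0.78 -0.91] F [-0.1 -0.  -0.7] op 0.45387273797374844 0.0
go [np.float64(-2.5), np.float64(1.5), np.float64(105.1), np.float64(-0.3)]
w6.png [438.  151.5] yaw -89.9 brassdir -96.0 size [ 6.7 39.6] area 116 px [389.  32.]
w6.png [419.3 123.3] yaw -90.9 brassdir -55.0 size [10.1 43.1] area 160 px [354.  41.]
w6.png [500.6  -4.3] yaw 135.2 brassdir 135.0 size [33.1 42.8] area 946 px [322. 192.]
w6.png [651.3 139.3] yaw -145.7 brassdir -146.0 size [13.2 24.2] area 119 px [512. 194.]
w6.png [612.7  11.3] yaw 177.7 brassdir 149.0 size [ 8.5 42.9] area 144 px [401. 248.]
w6.png [581.5 -63.7] yaw 134.2 brassdir 156.0 size [19.1 47.9] area 292 px [336. 272.]
w6.png [ 525.6 -161.6] yaw 126.0 brassdir 108.0 size [ 9.3 67. ] area 176 px [247. 295.]
w6.png [658.2 -34.7] yaw 134.6 brassdir 159.0 size [11.7 63.8] area 180 px [397. 296.]
w6.png [ 464.6 -280.9] yaw 136.3 brassdir 102.0 size [44.  49.7] area 692 px [150. 325.]
w6.png [ 575.2 -152.5] yaw 86.3 brassdir 122.0 size [13.  34.3] area 129 px [282. 315.]
w6.png [ 592.8 -145.2] yaw 88.3 brassdir 110.0 size [11.6 56.1] area 167 px [297. 319.]
t6.png [ 487.8 -396.1] yaw -129.3 brassdir -136.0 size [36.6 42.1] area 162 px [442. 229.]
t6.png [ 491.6 -291.4] yaw 1.8 brassdir 6.0 size [35.8 41. ] area 158 px [407. 228.]
t6.png [ 469.9 -207.8] yaw -142.5 brassdir -144.0 size [36.6 42. ] area 162 px [380. 236.]
t6.png [ 468.2 -115.6] yaw -13.2 brassdir -11.0 size [35.5 42.1] area 132 px [349. 237.]
```

Emit:
{"op": "step_arm", "data": {
  "plan": [
    [[-2,0.5,40,0,-0.1],[-2,0.5,75,0,-0.1],[-2,0.5,95,0,-0.1],[-2,0.5,105,0,-0.1],[-2,0.5,105,0,-0.1],[-2,0.5,105,0,-0.1],[-2,0.5,105,0,-1],[-2,0.5,105,0,-1]]
  ]
}}

```text
t: 10.93
eef_pos: [504.9, -6.4, 14.7]
tcp_rot: [3.14, 0.002, 2.344]
ft_force: [-0.8, -0.1, 0.5]
opening: 0.362
grip_force: 0.0
```

Emit:
{"op": "step_arm", "data": {
  "plan": [
    [[0,0,0,0,-1],[0,0,0,0,-1],[0,0,0,0,-1],[0,0,0,0,-1],[0,0,0,0,-1],[0,0,0,0,-1]]
  ]
}}

```text
t: 11.43
eef_pos: [504.2, -6.3, 13.5]
tcp_rot: [3.142, 0.0, 2.345]
ft_force: [0.1, -0.0, -0.4]
opening: 0.01
grip_force: 0.0
```

```bash
python3 - <<'E'
from det import *
st(); shot('wrist','w7.png',None,1.25); det('w7.png',amin=200,amax=6000)
E
```

```text
t 11.4333 pos [504.2  -6.3  13.5] rot [3.142 0.    2.345] q [-0.14  0.6   2.02 -0.    0.53 -0.92] F [ 0.1 -0.  -0.4] op 0.010092283420145216 0.0
w7.png [ 392.  -129.6] yaw 90.7 brassdir 85.0 size [64.5 64.7] area 4518 px [102. 240.]
w7.png [499.3  -2.8] yaw 135.9 brassdir 137.0 size [33.1 40. ] area 1593 px [321. 221.]
w7.png [ 444.4 -103.3] yaw 124.5 brassdir 99.0 size [34.9 50.6] area 1011 px [179. 262.]
```

View pics/w7.png

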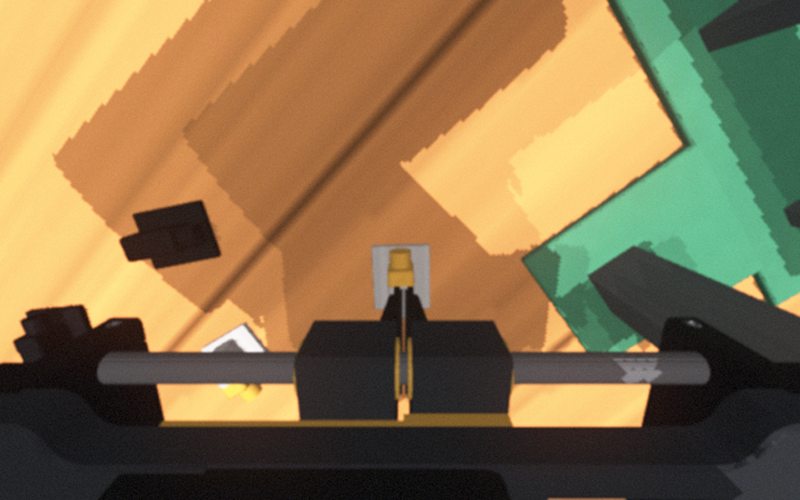

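```bash
python3 - <<'E'
from det import *
f='w7.png'; c=lambda p: (proj(f,p)*1.25).round(0)
print('tcp',c([504.2,-6.3,13.5]),'grasp',c([504.2,-6.3,32.5]))
M=R.from_euler('Z',134.4,degrees=True).as_matrix()
for n,O in(('top',[502.3,-3.8,0]),('wr',[500,-3.5,0])):
  for P in((20,17,5),(20,-17,5),(-20,17,5),(11,7,25),(11,-7,25),(-17,7,25),(-17,-7,25)): print(n,P,c(M@P+O))
im=cv2.imread('pics/raw_w7.png'); cv2.imwrite('pics/c7.png',cv2.resize(im[180:280,260:385],None,fx=6,fy=6,interpolation=cv2.INTER_CUBIC))
E
```

```text
tcp [402. 291.] grasp [402. 305.]
top (20, 17, 5) [374. 248.]
top (20, -17, 5) [432. 248.]
top (-20, 17, 5) [375. 311.]
top (11, 7, 25) [390. 275.]
top (11, -7, 25) [416. 275.]
top (-17, 7, 25) [391. 322.]
top (-17, -7, 25) [416. 322.]
wr (20, 17, 5) [371. 245.]
wr (20, -17, 5) [430. 245.]
wr (-20, 17, 5) [373. 309.]
wr (11, 7, 25) [387. 271.]
wr (11, -7, 25) [414. 271.]
wr (-17, 7, 25) [388. 319.]
wr (-17, -7, 25) [413. 319.]
```

View pics/c7.png

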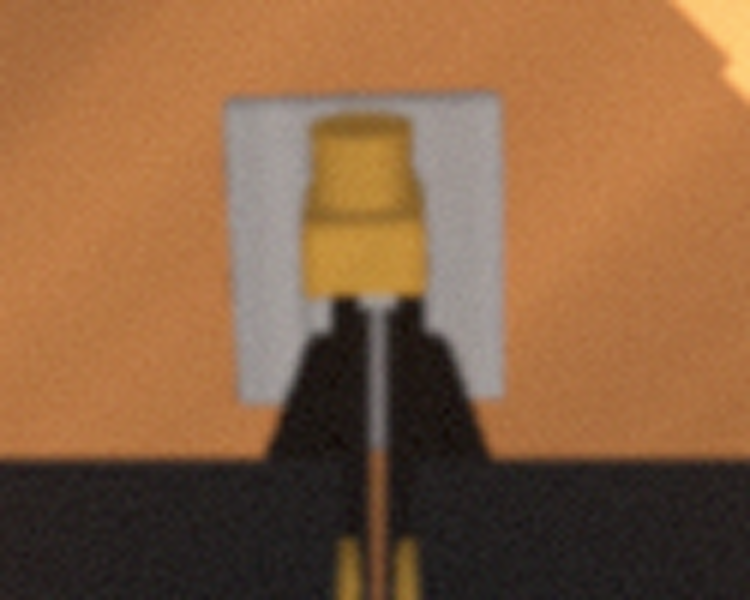

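The fingers shut on air: the tips at crop (375,300) sit above the boss top, so the real tips are about 14 mm behind the reported TCP. I open, go about 12 mm lower and watch the force.

Emit:
{"op": "step_arm", "data": {
  "plan": [
    [[0,0,0,0,-0.1],[0,0,0,0,-0.1],[0,0,0,0,-0.1],[0,0,0,0,-0.1],[0,0,0,0,-0.1],[0,0,4,0,-0.1],[0,0,8,0,-0.1],[0,0,8,0,-0.1]]
  ]
}}

```text
t: 12.15
eef_pos: [503.8, -6.3, 4.6]
tcp_rot: [-3.141, -0.001, 2.345]
ft_force: [-0.2, 0.0, 0.5]
opening: 0.444
grip_force: 0.0
```

Emit:
{"op": "step_arm", "data": {
  "plan": [
    [[3,0,2,0,-0.1],[3,0,4,0,-0.1],[3,0,4,0,-0.1],[3,0,4,0,-0.5],[3,0,4,0,-0.7],[3,0,4,0,-1],[3,0,4,0,-1],[3,0,4,0,-1]]
  ]
}}

```text
t: 12.82
eef_pos: [502.1, -4.2, 1.5]
tcp_rot: [3.142, 0.0, 2.345]
ft_force: [-0.1, 0.0, -0.4]
opening: 0.154
grip_force: 0.3
```

Emit:
{"op": "step_arm", "data": {
  "plan": [
    [[0,0,0,0,-1],[0,0,0,0,-1],[0,0,0,0,-1]]
  ]
}}

```text
t: 13.07
eef_pos: [502.1, -4.2, 1.5]
tcp_rot: [-3.142, 0.0, 2.345]
ft_force: [-1.3, -1.0, 1.3]
opening: 0.14
grip_force: 30.0
```

The lug is gripped (opening 0.14, 30 N). Lifting it and going over the chute mouth.

Emit:
{"op": "step_arm", "data": {
  "plan": [
    [[0,0,-20,0,-1],[0,0,-60,0,-1],[0,0,-100,0,-1],[0,0,-140,0,-1],[0,0,-180,0,-1],[0,0,-220,0,-1],[0,0,-230,0,-1],[0,0,-230,0,-1]]
  ]
}}

```text
t: 13.73
eef_pos: [503.0, -4.2, 234.2]
tcp_rot: [3.138, 0.005, 2.345]
ft_force: [-0.1, 0.2, -2.1]
opening: 0.14
grip_force: 30.0
```

Emit:
{"op": "step_arm", "data": {
  "plan": [
    [[67,216,0,-38,-1],[67,216,0,-38,-1],[67,216,0,-38,-1],[67,216,0,-38,-1],[67,216,0,-38,-1],[67,216,0,-38,-1],[67,216,0,-38,-1],[67,216,0,-38,-1]]
  ]
}}

```text
t: 14.4
eef_pos: [609.0, 195.3, 228.3]
tcp_rot: [-3.14, -0.004, 3.009]
ft_force: [-0.8, -0.1, -0.6]
opening: 0.139
grip_force: 30.0
```

```bash
python3 - <<'E'
from det import *
st(); go(610.3,194.2,149,np.radians(172.2)); shot('wrist','w8.png',None,1.25)
shot('top','t8.png');det('t8.png')
E
```

```text
t 14.4 pos [609.  195.3 228.3] rot [-3.14  -0.004  3.009] q [ 0.21  0.48  1.47 -0.    1.19 -1.23] F [-0.8 -0.1 -0.6] op 0.13893526791041957 29.999597668647766
go [np.float64(-1.7), np.float64(-0.8), np.float64(79.3), np.float64(0.2)]
t8.png [ 487.9 -396.2] yaw -129.3 brassdir -138.0 size [36.8 42.1] area 160 px [442. 229.]
t8.png [ 491.5 -291.2] yaw 0.9 brassdir 5.0 size [35.7 40.7] area 159 px [407. 228.]
t8.png [ 469.9 -207.8] yaw -142.5 brassdir -144.0 size [36.6 42.1] area 161 px [380. 236.]
t8.png [ 468.4 -115.4] yaw -14.8 brassdir -12.0 size [36.2 42. ] area 163 px [349. 237.]
```

View pics/w8.png

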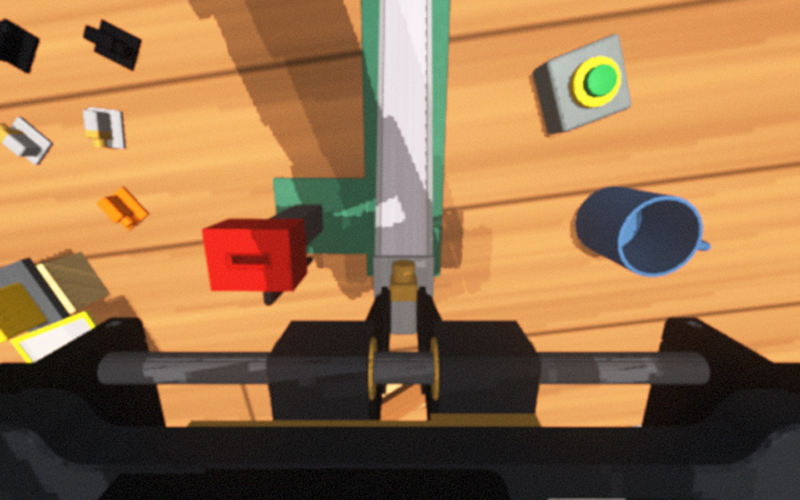

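The wrist view shows the chute walls at about columns 381 and 432 on row 200, and the held lug at (404,280). I check the model against this.

```bash
python3 - <<'E'
from ch import *
s=solve();M,O=fr(s.x)
for x in(100,140,180,200):
  print(x,*[(proj('w8.png',M@[x,y,9]+O)*1.25).round(1) for y in(-23,-19,0,19,23)])
im=cv2.imread('pics/raw_w8.png').astype(int)
for r in (110,130,150,170,190): print(r, im[r,285:365].mean(-1).astype(int))
E
```

```text
100 [376.3  87.3] [380.9  87.4] [402.9  87.5] [424.8  87.6] [429.5  87.6]
140 [375.5 130.6] [380.2 130.6] [402.6 130.7] [425.  130.9] [429.8 130.9]
180 [374.7 175.7] [379.5 175.7] [402.4 175.8] [425.2 175.9] [430.1 176. ]
200 [374.2 198.9] [379.1 198.9] [402.2 199.1] [425.3 199.2] [430.2 199.2]
110 [101 101 101 105 103  97  75  70  66  72  70  69  68  68  67  72  91 117
 121 126 121 136 150 154 151 153 153 154 153 156 153 156 151 152 154 153
 157 170 204 227 230 233 235 234 232 231 233 234 233 233 232 232 232 231
 221 189 170 184 197 199 181 152 138 134 134 138 135 133 132 133 133 151
 172 171 176 174 175 174 174 174]
130 [ 92  93  94  96  97  94  77  67  66  68  68  69  69  68  72  79 107 121
 127 123 119 143 151 151 154 154 156 155 155 157 157 153 152 151 149 152
 150 152 154 154 149 156 159 156 161 178 204 228 231 232 230 231 230 231
 229 213 185 184 201 201 187 146 125 115 121 120 117 114 122 127 139 156
 162 166 158 163 162 162 165 161]
150 [ 71  66  67  72  69  70  69  71  69  62  66  67  64  67  68  87 115 125
 121 120 129 149 151 151 155 154 154 159 153 157 156 154 151 150 151 155
 152 152 157 154 158 155 157 154 154 151 158 158 157 156 155 153 156 175
 200 195 167 176 198 200 181 147 123 115 115 116 117 117 114 126 152 160
 162 161 170 174 179 175 176 176]
170 [114 116 113 106  92  72  68  71  79  69  66  65  67  68  86 146 189 200
 187 183 214 228 233 234 234 233 235 234 235 234 233 232 231 230 231 228
 228 217 193 166 154 157 153 156 155 156 158 158 153 153 154 153 154 153
 149 141 129 119 123 127 121 117 117 117 116 119 114 115 108  99 100 102
 109 121 127 123 103  97  91  97]
190 [ 63  71  65  66  69  66  67  65  66  69  65  64  60  63  84 112 121 127
 121 124 146 157 156 157 155 157 158 160 158 154 155 154 156 152 152 155
 147 147 156 154 156 155 157 150 152 155 160 157 153 152 158 157 154 153
 155 143 131 119 124 128 130 105  75  74  89  95  80  72  79  86  92  92
  90  90  93  90  92  93  91  95]
```

The chute middle and the held lug are both at about column 404, so they are aligned. Going down.

Emit:
{"op": "step_arm", "data": {
  "plan": [
    [[-1,0,30,0,-1],[-1,0,60,0,-1],[-1,0,74,0,-1],[-1,0,78,0,-1],[-1,0,78,0,-1],[-1,0,78,0,-1]]
  ]
}}

```text
t: 15.0
eef_pos: [611.1, 193.9, 154.3]
tcp_rot: [-3.142, 0.001, 3.007]
ft_force: [-0.6, -0.9, -0.8]
opening: 0.144
grip_force: 30.0
```

Emit:
{"op": "step_arm", "data": {
  "plan": [
    [[0,0,1,0,-1],[0,0,2,0,-1],[0,0,2,0,-1]]
  ]
}}

```text
t: 15.25
eef_pos: [610.9, 194.5, 152.1]
tcp_rot: [3.141, 0.001, 3.008]
ft_force: [-0.4, 1.1, -1.5]
opening: 0.14
grip_force: 30.0
```

```bash
python3 - <<'E'
from det import *
st(); shot('side','s9.png',(280,140,340,185),12)
E
```

```text
t 15.25 pos [610.9 194.5 152.1] rot [3.141e+00 1.000e-03 3.008e+00] q [ 0.21  0.55  1.56 -0.    1.02 -1.23] F [-0.4  1.1 -1.5] op 0.13968848337468692 29.999713897705078
```

View pics/s9.png

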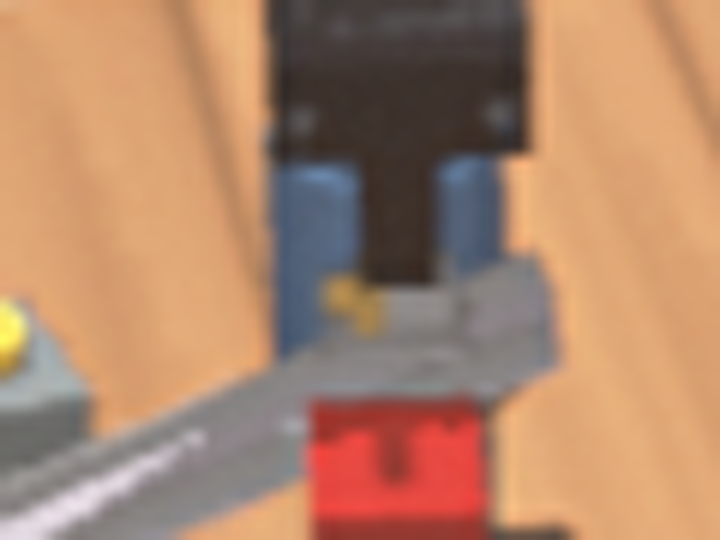

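The lug is over the mouth with its brass at (350,300) pointing downhill, clear of the switch. I have used all my picture views, so code does the measuring from here.

Emit:
{"op": "step_arm", "data": {
  "plan": [
    [[0,1,1,0,-1],[0,1,2,0,-1],[0,1,3,0,-1],[0,1,4,0,-1],[0,1,4,0,-1],[0,1,4,0,-1]]
  ]
}}

```text
t: 15.8
eef_pos: [610.8, 195.6, 147.6]
tcp_rot: [3.142, 0.0, 3.008]
ft_force: [-1.1, 0.7, 1.4]
opening: 0.141
grip_force: 30.0
```

Emit:
{"op": "step_arm", "data": {
  "plan": [
    [[0,0,0,0,-0.3],[0,0,0,0,-0.3],[0,0,0,0,-0.3],[0,0,0,0,-0.3],[0,0,-5,0,-0.3],[0,0,-30,0,-0.1],[0,0,-70,0,-0.1],[0,0,-80,0,-0.1]]
  ]
}}

```text
t: 16.47
eef_pos: [612.4, 196.0, 233.0]
tcp_rot: [3.14, 0.006, 3.008]
ft_force: [-0.1, 0.7, 0.9]
opening: 0.442
grip_force: 0.0
```

```bash
cat > qd.py <<'E'
from ch import *
# brass blobs in chute: project to chute plane via wrist & side & top
def q(name,fn):
    shot(name,fn); s=solve();M,O=fr(s.x)
    im=cv2.imread('pics/raw_'+fn); big=cv2.resize(im,None,fx=4,fy=4,interpolation=cv2.INTER_CUBIC)
    h=cv2.cvtColor(big,cv2.COLOR_BGR2HSV); m=cv2.inRange(h,(17,100,70),(33,255,255))
    n,lab,stt,c=cv2.connectedComponentsWithStats(m)
    for i in range(1,n):
        if stt[i,4]<60: continue
        u,v=(c[i]+.5)/4-.5; o,d=ray(fn,u,v); o2=M.T@(o-O); d2=M.T@d; p=o2+d2*(20-o2[2])/d2[2]
        if -30<p[0]<310 and abs(p[1])<30: print(name,'brass at chute',p[:2].round(1),'area',round(stt[i,4]/16,1))
E
python3 - <<'E'
from det import *
from qd import q
st(); q('side','s10.png'); q('top','t10.png'); q('wrist','w10.png'); det('t10.png')
E
```

```text
t 16.4667 pos [612.4 196.  233. ] rot [3.14  0.006 3.008] q [ 0.21  0.48  1.47 -0.    1.19 -1.23] F [-0.1  0.7  0.9] op 0.44153954141755675 0.0
side brass at chute [120.9   2.4] area 14.6
wrist brass at chute [88.9  1.6] area 97.9
wrist brass at chute [245.9  30. ] area 6.3
wrist brass at chute [260.6  28.6] area 5.6
wrist brass at chute [261.8 -26. ] area 4.9
wrist brass at chute [282.8 -24.4] area 5.2
wrist brass at chute [292.    9.6] area 30.1
wrist brass at chute [295.9 -23.3] area 14.6
wrist brass at chute [295.3 -14.2] area 15.2
t10.png [ 487.8 -396.1] yaw -129.3 brassdir -138.0 size [36.6 42.1] area 162 px [442. 229.]
t10.png [ 491.5 -291.2] yaw 0.9 brassdir 5.0 size [35.7 40.7] area 159 px [407. 228.]
t10.png [ 469.9 -207.8] yaw -142.5 brassdir -144.0 size [36.6 42.1] area 161 px [380. 236.]
t10.png [ 468.4 -115.4] yaw -15.2 brassdir -12.0 size [36.3 42. ] area 163 px [349. 237.]
```

Emit:
{"op": "step_arm", "data": {
  "plan": [
    [[103,-327,0,7.2,-0.1],[103,-327,0,7.2,-0.1],[103,-327,0,7.2,-0.1],[103,-327,0,7.2,-0.1],[103,-327,0,7.2,-0.1],[103,-327,0,7.2,-0.1],[103,-327,0,7.2,-0.1],[103,-327,0,7.2,-0.1]]
  ]
}}

```text
t: 17.28
eef_pos: [467.4, -107.4, 226.2]
tcp_rot: [3.141, -0.002, 2.883]
ft_force: [1.0, -0.6, 0.1]
opening: 0.448
grip_force: 0.0
```

Emit:
{"op": "step_arm", "data": {
  "plan": [
    [[0,0,0,0,-0.1],[0,0,0,0,-0.1]]
  ]
}}

```text
t: 17.45
eef_pos: [468.1, -107.7, 226.5]
tcp_rot: [3.141, -0.002, 2.878]
ft_force: [-0.4, 0.8, -0.0]
opening: 0.448
grip_force: 0.0
```

```bash
python3 - <<'E'
from det import *
from qd import q
st(); shot('wrist','w11.png'); det('w11.png',amin=300,amax=6000);shot('top','t11.png');det('t11.png'); go(466.5,-114.9,0.5,np.radians(165)); q('side','s11.png');q('top','t11.png')
E
```

```text
t 17.45 pos [ 468.1 -107.7  226.5] rot [ 3.141e+00 -2.000e-03  2.878e+00] q [-0.36  0.25  1.86 -0.    1.04 -1.67] F [-0.4  0.8 -0. ] op 0.44756903953574295 0.0
w11.png [ 466.6 -208.1] yaw -143.3 brassdir -141.0 size [34.3 41.5] area 507 px [257. 191.]
w11.png [ 490.7 -291.2] yaw 7.7 brassdir 1.0 size [35.7 46.7] area 498 px [210. 219.]
w11.png [ 483.5 -399.3] yaw -133.1 brassdir -136.0 size [39.7 49. ] area 503 px [143. 232.]
t11.png [ 488.  -396.1] yaw -128.8 brassdir -135.0 size [36.8 41.9] area 162 px [442. 229.]
go [np.float64(-0.0), np.float64(-9.5), np.float64(226.2), np.float64(0.1)]
side brass at chute [141.8  14.4] area 7.2
side brass at chute [6.7 1.4] area 14.1
top brass at chute [7.5 1.7] area 12.6
```

```bash
sed -i 's/def det(fn,/def det(fn,vt=125,*,/; s/V>125/V>vt/; s/V>120/V>vt-20/' det.py; python3 - <<'E'
from det import *
st(); 
for vt in(75,95): det('w11.png',vt,amin=200,amax=6000)
print(proj('w11.png',[468,-115,5]))
E
```

```text
t 17.65 pos [ 469.5 -105.1  226.9] rot [ 3.141e+00 -1.000e-03  2.884e+00] q [-0.36  0.25  1.85  0.    1.04 -1.67] F [ 0.2 -0.  -0.1] op 0.4479789428330028 0.0
w11.png [ 466.6 -208.1] yaw -143.3 brassdir -141.0 size [34.3 41.5] area 551 px [257. 191.]
w11.png [ 490.7 -291.2] yaw 7.7 brassdir 1.0 size [35.7 46.7] area 546 px [210. 219.]
w11.png [ 483.5 -399.3] yaw -133.1 brassdir -136.0 size [39.7 49. ] area 579 px [143. 232.]
w11.png [ 466.6 -208.1] yaw -143.3 brassdir -141.0 size [34.3 41.5] area 551 px [257. 191.]
w11.png [ 490.7 -291.2] yaw 7.7 brassdir 1.0 size [35.7 46.7] area 546 px [210. 219.]
w11.png [ 483.5 -399.3] yaw -133.1 brassdir -136.0 size [39.7 49. ] area 579 px [143. 232.]
[317.49906603 175.64178116]
```

```bash
python3 - <<'E'
from det import *
im=cv2.imread('pics/raw_w11.png'); big=cv2.resize(im,None,fx=4,fy=4,interpolation=cv2.INTER_CUBIC)
h=cv2.cvtColor(big,cv2.COLOR_BGR2HSV)
print(cv2.cvtColor(im,cv2.COLOR_BGR2HSV)[154:206:3,288:350:4,1]); print(cv2.cvtColor(im,cv2.COLOR_BGR2HSV)[154:206:3,288:350:4,2])
E
```

```text
[[174 163 171 157 168 165 162 164 160 159 159 155 162 157 160 162]
 [167 162 169 161 160 158 166 163 161 166 171 167 164 170 164 170]
 [163 162 167 163 162 139 131 125 122 113 128 165 158 158 160 159]
 [164 157 163 159 150  17  21  32  20  18  52 163 165 165 163 164]
 [162 159 166 160 148  23  18  18  19  18  48 163 169 162 160 166]
 [162 166 168 161 145  21  21  20  16  17  50 166 162 168 155 163]
 [156 155 163 160 149  13  17  20  17  15  54 163 166 169 161 166]
 [158 161 161 164 159  22  21  17  13  18  54 163 164 159 158 166]
 [158 168 165 168 161  24  33  25  35  20  43 169 165 164 163 163]
 [163 163 159 166 163  19 110 174 175  18  48 159 161 164 162 156]
 [162 156 162 158 160  20  93 180 174  15  47 170 165 163 164 159]
 [162 166 162 167 161  42  58 178 165  41  68 161 165 166 162 161]
 [165 161 164 163 159 161 163 175 171 163 160 159 159 156 165 164]
 [158 157 162 159 164 164 156 166 161 159 160 159 164 159 168 171]
 [160 163 166 162 167 159 164 160 156 162 154 156 161 161 159 170]
 [162 166 162 169 163 161 162 163 158 159 159 162 160 158 160 162]
 [163 164 159 162 167 163 16
[... 613 characters left out ...]
 141 138 160 160 156 155 152]
 [181 184 189 184 189 137 130 142 138 140 136 154 156 152 152 153]
 [160 160 181 181 175 137 146 166 162 138 134 154 155 154 157 162]
 [159 163 157 158 155 137 140 159 154 139 136 153 159 158 157 160]
 [159 157 154 147 150 133 133 156 142 136 139 157 155 154 151 157]
 [151 155 151 147 149 152 150 157 151 158 158 156 156 154 153 154]
 [150 154 156 160 154 157 157 155 158 159 155 152 152 152 153 151]
 [158 155 157 156 153 154 154 156 149 148 154 154 154 152 157 156]
 [159 152 154 151 150 152 153 150 152 152 156 157 159 161 158 164]
 [153 157 154 153 148 150 153 151 157 161 159 164 164 163 161 161]
 [154 152 152 153 153 152 159 157 164 162 166 164 160 158 149 151]]
```

Emit:
{"op": "step_arm", "data": {
  "plan": [
    [[0,-10,40,0,-0.1],[0,-10,80,0,-0.1],[0,-10,120,0,-0.1],[0,-10,160,0,-0.1],[0,-10,190,0,-0.1],[0,-10,205,0,-0.1],[0,-10,205,0,-0.1],[0,-10,205,0,-0.1]]
  ]
}}

```text
t: 18.32
eef_pos: [466.8, -114.8, 22.0]
tcp_rot: [3.141, -0.002, 2.884]
ft_force: [-0.0, 0.5, 0.1]
opening: 0.447
grip_force: 0.0
```

```bash
python3 - <<'E'
from det import *
st(); go(466.5,-114.9,0.5,np.radians(165))
E
```

```text
t 18.3167 pos [ 466.8 -114.8   22. ] rot [ 3.141e+00 -2.000e-03  2.884e+00] q [-0.38  0.56  2.07 -0.    0.52 -1.69] F [-0.   0.5  0.1] op 0.4473348693504153 0.0
go [np.float64(0.2), np.float64(-0.2), np.float64(21.5), np.float64(0.2)]
```

Emit:
{"op": "step_arm", "data": {
  "plan": [
    [[0,0,12,0,-0.1],[0,0,19,0,-0.1],[0,0,20,0,-0.1],[0,0,20,0,-0.1],[0,0,20,0,-0.5],[0,0,20,0,-0.7],[0,0,20,0,-1],[0,0,20,0,-1]]
  ]
}}

```text
t: 18.98
eef_pos: [466.8, -115.9, 2.8]
tcp_rot: [-3.141, 0.001, 2.882]
ft_force: [1.0, 0.3, -0.7]
opening: 0.224
grip_force: 0.0
```

Emit:
{"op": "step_arm", "data": {
  "plan": [
    [[0,0,0,0,-1],[0,0,0,0,-1],[0,0,0,0,-1],[0,0,-5,0,-1],[0,0,-30,0,-1],[0,0,-70,0,-1],[0,0,-110,0,-1],[0,0,-150,0,-1]]
  ]
}}

```text
t: 19.65
eef_pos: [466.0, -115.6, 154.3]
tcp_rot: [3.142, -0.001, 2.882]
ft_force: [0.3, 0.5, -1.3]
opening: 0.14
grip_force: 30.0
```

```bash
python3 - <<'E'
from det import *
st(); go(610.3,195.5,236,np.radians(-7.6))
E
```

```text
t 19.65 pos [ 466.  -115.6  154.3] rot [ 3.142e+00 -1.000e-03  2.882e+00] q [-0.38  0.34  1.95 -0.    0.85 -1.69] F [ 0.3  0.5 -1.3] op 0.1400808937069531 29.99793380498886
go [np.float64(-59.6), np.float64(337.7), np.float64(-81.7), np.float64(172.7)]
```

Emit:
{"op": "step_arm", "data": {
  "plan": [
    [[0,0,-41,7,-1],[-59,337,-82,57,-1],[-59,337,-82,57,-1],[-59,337,-82,57,-1],[-59,337,-82,57,-1],[-59,337,-82,57,-1],[-59,337,-82,57,-1],[-59,337,-82,57,-1]]
  ]
}}

```text
t: 20.32
eef_pos: [578.2, 126.4, 225.6]
tcp_rot: [-3.141, 0.0, 1.953]
ft_force: [1.4, -0.3, -1.5]
opening: 0.136
grip_force: 30.0
```

Emit:
{"op": "step_arm", "data": {
  "plan": [
    [[0,0,0,57,-1],[0,0,0,57,-1],[0,0,0,57,-1],[0,0,0,57,-1],[0,0,0,57,-1],[0,0,0,57,-1],[0,0,0,57,-1],[0,0,0,57,-1]]
  ]
}}

```text
t: 20.98
eef_pos: [577.7, 124.5, 225.2]
tcp_rot: [-3.141, 0.001, 0.958]
ft_force: [-0.6, 0.4, -1.4]
opening: 0.137
grip_force: 30.0
```

Emit:
{"op": "step_arm", "data": {
  "plan": [
    [[0,0,0,57,-1],[0,0,0,57,-1],[0,0,0,57,-1],[0,0,0,57,-1],[0,0,0,57,-1],[0,0,0,57,-1],[0,0,0,57,-1],[0,0,0,57,-1]]
  ]
}}

```text
t: 21.65
eef_pos: [577.7, 124.5, 225.2]
tcp_rot: [3.141, 0.001, -0.037]
ft_force: [0.4, -0.2, -1.3]
opening: 0.138
grip_force: 30.0
```

```bash
python3 - <<'E'
from det import *
st(); go(610.3,195.5,236,np.radians(-7.6))
E
```

```text
t 21.65 pos [577.7 124.5 225.2] rot [ 3.141e+00  1.000e-03 -3.700e-02] q [ 0.1   0.41  1.6  -0.    1.12  1.71] F [ 0.4 -0.2 -1.3] op 0.13845344716829755 29.99458283185959
go [np.float64(29.9), np.float64(-72.1), np.float64(-10.8), np.float64(5.5)]
```

Emit:
{"op": "step_arm", "data": {
  "plan": [
    [[30,-72,0,5.5,-1],[30,-72,0,5.5,-1],[30,-72,10,5.5,-1],[30,-72,35,5.5,-1],[30,-72,55,5.5,-1],[30,-72,65,5.5,-1],[30,-72,70,5.5,-1],[30,-72,70,5.5,-1]]
  ]
}}

```text
t: 22.32
eef_pos: [610.0, 195.3, 154.6]
tcp_rot: [3.141, 0.001, -0.127]
ft_force: [0.2, -0.3, -0.2]
opening: 0.134
grip_force: 30.0
```

```bash
python3 - <<'E'
from det import *
st(); go(610.5,195.5,148.3,np.radians(-7.6))
E
```

```text
t 22.3167 pos [610.  195.3 154.6] rot [ 3.141e+00  1.000e-03 -1.270e-01] q [ 0.21  0.55  1.56 -0.    1.03  1.9 ] F [ 0.2 -0.3 -0.2] op 0.13383531279662195 29.997687935829163
go [np.float64(0.4), np.float64(-0.2), np.float64(6.3), np.float64(0.3)]
```

Emit:
{"op": "step_arm", "data": {
  "plan": [
    [[0,0,2,0,-1],[0,0,4,0,-1],[0,0,6,0,-1],[0,0,6,0,-1],[0,0,6,0,-1],[0,0,6,0,-0.3],[0,0,6,0,-0.3],[0,0,6,0,-0.3]]
  ]
}}

```text
t: 22.98
eef_pos: [610.4, 195.6, 149.2]
tcp_rot: [3.142, -0.0, -0.127]
ft_force: [0.6, -0.3, 0.6]
opening: 0.288
grip_force: 0.0
```

Emit:
{"op": "step_arm", "data": {
  "plan": [
    [[0,0,0,0,-0.3],[0,0,-5,0,-0.3],[0,0,-30,0,-0.1],[0,0,-60,0,-0.1],[0,0,-80,0,-0.1],[0,0,-80,0,-0.1]]
  ]
}}

```text
t: 23.48
eef_pos: [611.9, 196.0, 234.1]
tcp_rot: [-3.139, -0.007, -0.127]
ft_force: [0.9, 0.6, 1.0]
opening: 0.447
grip_force: 0.0
```

```bash
python3 - <<'E'
from det import *
from qd import q
st(); q('side','s12.png'); q('top','t12.png'); det('t12.png'); q('side','s12b.png'); 
go(471.5,-206.5,228,np.radians(37.5))
E
```

```text
t 23.4833 pos [611.9 196.  234.1] rot [-3.139 -0.007 -0.127] q [ 0.21  0.48  1.47 -0.    1.19  1.91] F [0.9 0.6 1. ] op 0.4472861943787708 0.0
side brass at chute [99.  2.] area 14.0
side brass at chute [6.8 1.2] area 14.1
top brass at chute [308.2  -1.1] area 4.7
t12.png [ 487.8 -396. ] yaw -128.8 brassdir -136.0 size [36.5 42.1] area 162 px [442. 229.]
t12.png [ 491.5 -291.2] yaw 0.9 brassdir 5.0 size [35.7 40.7] area 159 px [407. 228.]
t12.png [ 470.  -207.8] yaw -142.0 brassdir -144.0 size [36.5 42. ] area 161 px [380. 236.]
side brass at chute [66.1  0.2] area 11.6
side brass at chute [7.1 0.8] area 14.4
go [np.float64(-86.5), np.float64(416.4), np.float64(0.9), np.float64(-44.8)]
```

Emit:
{"op": "step_arm", "data": {
  "plan": [
    [[-86,416,0,-45,-0.1],[-86,416,0,-45,-0.1],[-86,416,0,-45,-0.1],[-86,416,0,-45,-0.1],[-86,416,0,-45,-0.1],[-86,416,0,-45,-0.1],[-86,416,0,-45,-0.1],[-86,416,0,-45,-0.1]]
  ]
}}

```text
t: 24.3
eef_pos: [504.7, -109.6, 228.1]
tcp_rot: [-3.14, 0.001, 0.664]
ft_force: [0.8, -0.8, 0.7]
opening: 0.451
grip_force: 0.0
```

```bash
python3 - <<'E'
from det import *
st(); go(471.6,-206.6,0.5,np.radians(38))
E
```

```text
t 24.3 pos [ 504.7 -109.6  228.1] rot [-3.14e+00  1.00e-03  6.64e-01] q [-0.34  0.3   1.77 -0.    1.07  0.57] F [ 0.8 -0.8  0.7] op 0.45144918197983697 0.0
go [np.float64(-85.6), np.float64(56.4), np.float64(227.6), np.float64(0.0)]
```

Emit:
{"op": "step_arm", "data": {
  "plan": [
    [[-30,20,20,0,-0.1],[-60,40,40,0,-0.1],[-86,56,70,0,-0.1],[-86,56,110,0,-0.1],[-86,56,125,0,-0.1],[-86,56,130,0,-0.1],[-86,56,130,0,-0.1],[-86,56,130,0,-0.1]]
  ]
}}

```text
t: 24.97
eef_pos: [472.7, -205.1, 99.6]
tcp_rot: [3.142, 0.0, 0.659]
ft_force: [1.0, 0.6, 1.0]
opening: 0.448
grip_force: 0.0
```

```bash
python3 - <<'E'
from det import *
st(); shot('wrist','w13.png'); det('w13.png',85,amin=300,amax=6000); print(proj('w13.png',[470,-207.8,5])); go(471.6,-206.6,0.5,np.radians(38))
E
```

```text
t 24.9667 pos [ 472.7 -205.1   99.6] rot [3.142 0.    0.659] q [-0.54  0.46  1.93 -0.    0.75  0.37] F [1.  0.6 1. ] op 0.4476668897379341 0.0
w13.png [ 634.3 -150.2] yaw 172.7 brassdir 136.0 size [17.8 69.6] area 593 px [385.  21.]
w13.png [ 468.7 -207.7] yaw -142.3 brassdir -148.0 size [33.2 40. ] area 1094 px [322. 202.]
w13.png [ 489.5 -297.6] yaw 1.2 brassdir 27.0 size [42.4 47.6] area 1000 px [400. 237.]
w13.png [ 546.9 -425.2] yaw 100.6 brassdir 96.0 size [21.1 30.9] area 341 px [520. 264.]
w13.png [ 330.3 -209.6] yaw 29.2 brassdir 20.0 size [15.  67.4] area 343 px [250. 295.]
w13.png [ 382.9 -323.4] yaw 8.7 brassdir 49.0 size [26.2 63.3] area 562 px [355. 315.]
w13.png [ 336.3 -278.6] yaw 33.5 brassdir 74.0 size [35.5 63.8] area 520 px [301. 322.]
[322.73901843 201.63991736]
go [np.float64(-2.1), np.float64(0.2), np.float64(99.6), np.float64(-0.2)]
```

Emit:
{"op": "step_arm", "data": {
  "plan": [
    [[-2.5,0.5,40,0,-0.1],[-2.5,0.5,75,0,-0.1],[-2.5,0.5,92,0,-0.1],[-2.5,0.5,98,0,-0.1],[-2.5,0.5,98,0,-0.1],[-2.5,0.5,98,0,-0.5],[-2.5,0.5,98,0,-0.7],[-2.5,0.5,98,0,-1]]
  ]
}}

```text
t: 25.68
eef_pos: [471.5, -207.5, 2.7]
tcp_rot: [3.139, -0.001, 0.659]
ft_force: [-1.3, 0.6, -0.7]
opening: 0.3
grip_force: 0.0
```

Emit:
{"op": "step_arm", "data": {
  "plan": [
    [[0,0,0,0,-1],[0,0,0,0,-1],[0,0,0,0,-1],[0,0,0,0,-1],[0,0,0,0,-1],[0,0,-5,0,-1],[0,0,-30,0,-1],[0,0,-70,0,-1]]
  ]
}}

```text
t: 26.35
eef_pos: [469.2, -206.3, 69.7]
tcp_rot: [-3.136, 0.002, 0.658]
ft_force: [0.6, -0.6, -0.7]
opening: 0.138
grip_force: 30.0
```

```bash
python3 - <<'E'
from det import *
st(); go(610.5,195.5,228,np.radians(-7.6))
E
```

```text
t 26.35 pos [ 469.2 -206.3   69.7] rot [-3.136e+00  2.000e-03  6.580e-01] q [-0.54  0.51  1.95 -0.    0.68  0.37] F [ 0.6 -0.6 -0.7] op 0.13808830913142164 29.999763071537018
go [np.float64(357.2), np.float64(-232.3), np.float64(-157.8), np.float64(45.3)]
```

Emit:
{"op": "step_arm", "data": {
  "plan": [
    [[0,0,-41,7,-1],[0,0,-80,14,-1],[20,-10,-118,21,-1],[45,-30,-145,28,-1],[78,-52,-158,35,-1],[110,-72,-158,42,-1],[143,-93,-158,45,-1],[176,-114,-158,45,-1]]
  ]
}}

```text
t: 27.02
eef_pos: [540.0, -8.5, 230.1]
tcp_rot: [3.141, -0.001, -0.133]
ft_force: [1.1, -1.3, -0.6]
opening: 0.138
grip_force: 30.0
```

```bash
python3 - <<'E'
from det import *
st(); go(610.5,195.5,228,np.radians(-7.6))
E
```

```text
t 27.0167 pos [540.   -8.5 230.1] rot [ 3.141e+00 -1.000e-03 -1.330e-01] q [-0.14  0.33  1.72 -0.    1.09  1.57] F [ 1.1 -1.3 -0.6] op 0.1384424964521464 29.99969780445099
go [np.float64(42.9), np.float64(-211.6), np.float64(2.1), np.float64(0.0)]
```

Emit:
{"op": "step_arm", "data": {
  "plan": [
    [[43,-211,0,0,-1],[43,-211,0,0,-1],[43,-211,0,0,-1],[43,-211,0,0,-1],[43,-211,0,0,-1],[43,-211,10,0,-1],[43,-211,45,0,-1],[43,-211,65,0,-1]]
  ]
}}

```text
t: 27.68
eef_pos: [608.2, 194.5, 161.9]
tcp_rot: [3.141, 0.002, -0.125]
ft_force: [-1.1, -0.2, -2.8]
opening: 0.139
grip_force: 30.0
```

Emit:
{"op": "step_arm", "data": {
  "plan": [
    [[0,0,5,0,-1],[0,0,8,0,-1],[0,0,8,0,-1],[0,0,8,0,-1]]
  ]
}}

```text
t: 28.02
eef_pos: [609.9, 193.4, 157.7]
tcp_rot: [-3.141, -0.002, -0.127]
ft_force: [0.2, 0.9, -0.9]
opening: 0.137
grip_force: 30.0
```

```bash
python3 - <<'E'
from det import *
st(); go(610.5,195.5,148.3,np.radians(-7.6))
E
```

```text
t 28.0167 pos [609.9 193.4 157.7] rot [-3.141e+00 -2.000e-03 -1.270e-01] q [ 0.2   0.55  1.56 -0.    1.03  1.9 ] F [ 0.2  0.9 -0.9] op 0.13739710396241944 29.999640583992004
go [np.float64(0.3), np.float64(-2.1), np.float64(9.4), np.float64(0.3)]
```

Emit:
{"op": "step_arm", "data": {
  "plan": [
    [[0.5,-2,3,0,-1],[0.5,-2,6,0,-1],[0.5,-2,8.5,0,-1],[0.5,-2,8.5,0,-1],[0.5,-2,8.5,0,-1],[0.5,-2,8.5,0,-0.3],[0.5,-2,8.5,0,-0.3],[0.5,-2,8.5,0,-0.3]]
  ]
}}

```text
t: 28.68
eef_pos: [610.1, 195.6, 148.0]
tcp_rot: [-3.142, -0.001, -0.127]
ft_force: [-0.0, -1.2, -1.0]
opening: 0.293
grip_force: 0.0
```

Emit:
{"op": "step_arm", "data": {
  "plan": [
    [[0,0,0,0,-0.3],[0,0,-5,0,-0.3],[0,0,-30,0,-0.1],[0,0,-60,0,-0.1],[0,0,-80,0,-0.1],[0,0,-80,0,-0.1]]
  ]
}}

```text
t: 29.18
eef_pos: [611.5, 195.9, 232.7]
tcp_rot: [-3.139, -0.007, -0.127]
ft_force: [0.2, 0.2, -0.2]
opening: 0.448
grip_force: 0.0
```

```bash
python3 - <<'E'
from det import *
from qd import q
st(); q('side','s14.png'); q('top','t14.png'); det('t14.png')
go(489.1,-394.4,228,np.radians(50.9)) 
E
```

```text
t 29.1833 pos [611.5 195.9 232.7] rot [-3.139 -0.007 -0.127] q [ 0.21  0.48  1.47 -0.    1.18  1.9 ] F [ 0.2  0.2 -0.2] op 0.4476239388275463 0.0
side brass at chute [86.5  0.8] area 17.6
side brass at chute [46.3  0.8] area 16.6
side brass at chute [6.3 3.3] area 15.2
top brass at chute [307.2  -1.2] area 3.8
t14.png [ 487.8 -396.1] yaw -129.3 brassdir -136.0 size [36.6 42.1] area 161 px [442. 229.]
t14.png [ 491.6 -291.4] yaw 1.5 brassdir 5.0 size [35.9 40.9] area 159 px [407. 228.]
go [np.float64(-45.3), np.float64(600.5), np.float64(0.2), np.float64(-58.2)]
```

Emit:
{"op": "step_arm", "data": {
  "plan": [
    [[-22,300,0,-55,-0.1],[-22,300,0,-55,-0.1],[-22,300,0,-55,-0.1],[-22,300,0,-55,-0.1],[-22,300,0,-55,-0.1],[-22,300,0,-55,-0.1],[-22,300,0,-55,-0.1],[-22,300,0,-55,-0.1]]
  ]
}}

```text
t: 29.95
eef_pos: [548.8, -101.9, 226.6]
tcp_rot: [-3.14, 0.001, 0.827]
ft_force: [0.1, -0.7, -0.1]
opening: 0.453
grip_force: 0.0
```

```bash
python3 - <<'E'
from det import *
st(); go(489.1,-394.4,100,np.radians(50.7))
E
```

```text
t 29.95 pos [ 548.8 -101.9  226.6] rot [-3.14e+00  1.00e-03  8.27e-01] q [-0.3   0.36  1.68 -0.    1.1   0.44] F [ 0.1 -0.7 -0.1] op 0.4530452434447231 0.0
go [np.float64(-255.6), np.float64(154.2), np.float64(126.6), np.float64(-3.3)]
```

Emit:
{"op": "step_arm", "data": {
  "plan": [
    [[-255,154,0,-3.3,-0.1],[-255,154,0,-3.3,-0.1],[-255,154,0,-3.3,-0.1],[-255,154,0,-3.3,-0.1],[-255,154,0,-3.3,-0.1],[-255,154,0,-3.3,-0.1],[-255,154,20,-3.3,-0.1],[-255,154,60,-3.3,-0.1]]
  ]
}}

```text
t: 30.62
eef_pos: [489.7, -396.6, 173.2]
tcp_rot: [3.134, 0.001, 0.877]
ft_force: [2.1, -1.0, -0.3]
opening: 0.451
grip_force: 0.0
```

Emit:
{"op": "step_arm", "data": {
  "plan": [
    [[0,0,30,0,-0.1],[0,0,60,0,-0.1],[0,0,70,0,-0.1],[0,0,70,0,-0.1],[0,0,70,0,-0.1]]
  ]
}}

```text
t: 31.03
eef_pos: [490.0, -390.2, 101.2]
tcp_rot: [-3.141, -0.0, 0.881]
ft_force: [0.7, -0.1, 0.1]
opening: 0.451
grip_force: 0.0
```

```bash
python3 - <<'E'
from det import *
st(); shot('wrist','w15.png'); det('w15.png',85,amin=300,amax=2000); print(proj('w15.png',[487.8,-396,5])); go(489.1,-394.4,1,np.radians(50.7))
E
```

```text
t 31.0333 pos [ 490.  -390.2  101.2] rot [-3.141 -0.     0.881] q [-0.78  0.59  1.65 -0.    0.9  -0.09] F [ 0.7 -0.1  0.1] op 0.45134906181892454 0.0
w15.png [ 495.8 -187.4] yaw -151.4 brassdir -121.0 size [32.6 58.7] area 1252 px [181.  23.]
w15.png [ 489.4 -291.8] yaw 0.4 brassdir 1.0 size [34.1 42. ] area 1482 px [257. 123.]
w15.png [ 484.4 -398. ] yaw -130.8 brassdir -137.0 size [33.1 45.7] area 1094 px [323. 206.]
w15.png [ 548.9 -500. ] yaw 99.3 brassdir 104.0 size [19.8 51.5] area 414 px [428. 239.]
w15.png [ 329.2 -334.8] yaw 7.4 brassdir 7.0 size [29.9 35. ] area 434 px [178. 250.]
w15.png [ 385.5 -377.2] yaw 33.1 brassdir 7.0 size [22.5 49.6] area 502 px [241. 247.]
[324.09577614 203.04917969]
go [np.float64(-3.8), np.float64(1.3), np.float64(101.2), np.float64(-0.2)]
```

Emit:
{"op": "step_arm", "data": {
  "plan": [
    [[-4.5,1.3,40,0,-0.1],[-4.5,1.3,75,0,-0.1],[-4.5,1.3,93,0,-0.1],[-4.5,1.3,99.5,0,-0.1],[-4.5,1.3,99.5,0,-0.1],[-4.5,1.3,99.5,0,-0.5],[-4.5,1.3,99.5,0,-0.7],[-4.5,1.3,99.5,0,-1]]
  ]
}}

```text
t: 31.75
eef_pos: [488.7, -395.2, 3.3]
tcp_rot: [3.139, 0.0, 0.881]
ft_force: [-0.2, 0.1, -0.3]
opening: 0.296
grip_force: 0.0
```

Emit:
{"op": "step_arm", "data": {
  "plan": [
    [[0,0,0,0,-1],[0,0,0,0,-1],[0,0,0,0,-1],[0,0,0,0,-1],[0,0,0,0,-1],[0,0,-5,0,-1],[0,0,-30,0,-1],[0,0,-70,0,-1]]
  ]
}}

```text
t: 32.42
eef_pos: [486.5, -393.2, 69.1]
tcp_rot: [-3.135, -0.001, 0.881]
ft_force: [0.7, -0.1, -0.8]
opening: 0.137
grip_force: 30.0
```

```bash
python3 - <<'E'
from det import *
st(); go(610.5,195.5,228,np.radians(-7.6))
E
```

```text
t 32.4167 pos [ 486.5 -393.2   69.1] rot [-3.135e+00 -1.000e-03  8.810e-01] q [-0.79  0.63  1.67 -0.    0.84 -0.09] F [ 0.7 -0.1 -0.8] op 0.1368704707825251 29.99963879585266
go [np.float64(533.0), np.float64(-280.3), np.float64(-156.7), np.float64(58.1)]
```

Emit:
{"op": "step_arm", "data": {
  "plan": [
    [[0,0,-41,7,-1],[0,0,-80,14,-1],[15,-8,-118,21,-1],[40,-21,-145,28,-1],[75,-39,-158,35,-1],[110,-58,-158,42,-1],[146,-77,-158,49,-1],[182,-96,-158,56,-1]]
  ]
}}

```text
t: 33.08
eef_pos: [529.1, -194.2, 230.1]
tcp_rot: [3.141, -0.001, -0.094]
ft_force: [1.7, 0.3, -1.2]
opening: 0.139
grip_force: 30.0
```

```bash
python3 - <<'E'
from det import *
st(); go(610.5,195.5,228,np.radians(-7.6))
E
```

```text
t 33.0833 pos [ 529.1 -194.2  230.1] rot [ 3.141e+00 -1.000e-03 -9.400e-02] q [-0.47  0.37  1.67 -0.    1.11  1.2 ] F [ 1.7  0.3 -1.2] op 0.13874641378365485 29.995644092559814
go [np.float64(44.4), np.float64(-395.6), np.float64(2.0), np.float64(2.2)]
```

Emit:
{"op": "step_arm", "data": {
  "plan": [
    [[36,-320,0,2,-1],[36,-320,0,2,-1],[36,-320,0,2,-1],[36,-320,0,2,-1],[36,-320,0,2,-1],[36,-320,0,2,-1],[36,-320,0,2,-1],[36,-320,0,2,-1]]
  ]
}}

```text
t: 33.75
eef_pos: [593.1, 122.8, 229.6]
tcp_rot: [-3.141, -0.0, -0.121]
ft_force: [0.9, -0.7, -0.8]
opening: 0.138
grip_force: 30.0
```

```bash
python3 - <<'E'
from det import *
st(); go(610.5,195.5,156,np.radians(-7.6))
E
```

```text
t 33.75 pos [593.1 122.8 229.6] rot [-3.141 -0.    -0.121] q [0.1  0.43 1.56 0.   1.15 1.79] F [ 0.9 -0.7 -0.8] op 0.13752667884973652 29.999290108680725
go [np.float64(8.4), np.float64(-74.2), np.float64(73.7), np.float64(0.6)]
```

Emit:
{"op": "step_arm", "data": {
  "plan": [
    [[8.5,-74,0,0.6,-1],[8.5,-74,0,0.6,-1],[8.5,-74,10,0.6,-1],[8.5,-74,35,0.6,-1],[8.5,-74,58,0.6,-1],[8.5,-74,68,0.6,-1],[8.5,-74,72,0.6,-1],[8.5,-74,72,0.6,-1]]
  ]
}}

```text
t: 34.42
eef_pos: [610.6, 191.8, 157.4]
tcp_rot: [3.141, 0.001, -0.133]
ft_force: [0.3, -0.0, -1.0]
opening: 0.134
grip_force: 30.0
```

```bash
python3 - <<'E'
from det import *
st(); go(610.5,195.5,148.3,np.radians(-7.6))
E
```

```text
t 34.4167 pos [610.6 191.8 157.4] rot [ 3.141e+00  1.000e-03 -1.330e-01] q [0.2  0.55 1.56 0.   1.03 1.91] F [ 0.3 -0.  -1. ] op 0.13448282155248137 29.999624490737915
go [np.float64(-0.5), np.float64(-3.7), np.float64(9.1), np.float64(-0.0)]
```

Emit:
{"op": "step_arm", "data": {
  "plan": [
    [[-0.5,-3.7,2,0,-1],[-0.5,-3.7,5,0,-1],[-0.5,-3.7,8.5,0,-1],[-0.5,-3.7,8.5,0,-1],[-0.5,-3.7,8.5,0,-1],[-0.5,-3.7,8.5,0,-0.3],[-0.5,-3.7,8.5,0,-0.3],[-0.5,-3.7,8.5,0,-0.3]]
  ]
}}

```text
t: 35.08
eef_pos: [610.8, 195.7, 149.2]
tcp_rot: [-3.142, -0.0, -0.133]
ft_force: [-0.4, -0.7, -0.3]
opening: 0.291
grip_force: 0.0
```

Emit:
{"op": "step_arm", "data": {
  "plan": [
    [[0,0,0,0,-0.3],[0,0,-5,0,-0.3],[0,0,-30,0,-0.1],[0,0,-60,0,-0.1],[0,0,-80,0,-0.1],[0,0,-80,0,-0.1]]
  ]
}}

```text
t: 35.58
eef_pos: [612.3, 196.1, 234.0]
tcp_rot: [-3.139, -0.007, -0.133]
ft_force: [0.7, 0.4, 0.9]
opening: 0.45
grip_force: 0.0
```

```bash
python3 - <<'E'
from det import *
from qd import q
st(); q('side','s16.png'); q('top','t16.png'); det('t16.png')
go(489.5,-291.3,228,np.radians(1.5)) 
E
```

```text
t 35.5833 pos [612.3 196.1 234. ] rot [-3.139 -0.007 -0.133] q [ 0.21  0.48  1.47 -0.    1.19  1.91] F [0.7 0.4 0.9] op 0.4496598394934062 0.0
side brass at chute [126.8   0.2] area 17.9
side brass at chute [86.5  0.7] area 17.6
side brass at chute [46.2  0.8] area 16.2
side brass at chute [6.4 3.2] area 15.4
top brass at chute [307.7  -0.9] area 4.6
t16.png [ 491.5 -291.2] yaw 0.9 brassdir 4.0 size [35.7 40.7] area 159 px [407. 228.]
go [np.float64(-55.6), np.float64(498.9), np.float64(1.4), np.float64(-9.1)]
```

Emit:
{"op": "step_arm", "data": {
  "plan": [
    [[-36,325,0,-9,-0.1],[-36,325,0,-9,-0.1],[-36,325,0,-9,-0.1],[-36,325,0,-9,-0.1],[-36,325,0,-9,-0.1],[-36,325,0,-9,-0.1],[-36,325,0,-9,-0.1],[-36,325,0,-9,-0.1]]
  ]
}}

```text
t: 36.35
eef_pos: [530.4, -123.7, 227.9]
tcp_rot: [-3.141, 0.002, 0.024]
ft_force: [1.0, -0.5, 0.3]
opening: 0.449
grip_force: 0.0
```

```bash
python3 - <<'E'
from det import *
st(); go(489,-291.3,100,np.radians(1.3))
E
```

```text
t 36.35 pos [ 530.4 -123.7  227.9] rot [-3.141e+00  2.000e-03  2.400e-02] q [-0.35  0.34  1.71 -0.    1.09  1.2 ] F [ 1.  -0.5  0.3] op 0.44859789118772103 0.0
go [np.float64(-45.1), np.float64(166.7), np.float64(127.9), np.float64(0.0)]
```

Emit:
{"op": "step_arm", "data": {
  "plan": [
    [[-45,167,0,0,-0.1],[-45,167,0,0,-0.1],[-45,167,0,0,-0.1],[-45,167,20,0,-0.1],[-45,167,60,0,-0.1],[-45,167,100,0,-0.1],[-45,167,125,0,-0.1],[-45,167,128,0,-0.1]]
  ]
}}

```text
t: 37.02
eef_pos: [488.1, -288.2, 95.4]
tcp_rot: [-3.136, 0.007, 0.023]
ft_force: [0.7, 0.1, 0.6]
opening: 0.448
grip_force: 0.0
```

Emit:
{"op": "step_arm", "data": {
  "plan": [
    [[0,0,0,0,-0.1],[0,0,0,0,-0.1]]
  ]
}}

```text
t: 37.18
eef_pos: [491.4, -289.7, 101.9]
tcp_rot: [3.141, -0.001, 0.024]
ft_force: [0.6, 0.8, 0.3]
opening: 0.447
grip_force: 0.0
```

```bash
python3 - <<'E'
from det import *
st(); shot('wrist','w17.png'); det('w17.png',85,amin=300,amax=2000); print(proj('w17.png',[491.5,-291.3,5])); go(489,-291.3,1,np.radians(1.3))
E
```

```text
t 37.1833 pos [ 491.4 -289.7  101.9] rot [ 3.141e+00 -1.000e-03  2.400e-02] q [-0.65  0.52  1.79 -0.    0.82  0.9 ] F [0.6 0.8 0.3] op 0.447257296409632 0.0
w17.png [ 556.7 -127.5] yaw -62.9 brassdir -82.0 size [31.1 38.6] area 372 px [158. 129.]
w17.png [ 555.8 -113.7] yaw -59.0 brassdir -93.0 size [12. 37.] area 395 px [144. 130.]
w17.png [ 488.4 -291.9] yaw 1.4 brassdir -1.0 size [33.1 43.7] area 949 px [324. 200.]
w17.png [ 372.9 -208.2] yaw -6.2 brassdir -17.0 size [15.2 67.5] area 327 px [250. 294.]
[323.98043559 197.54407701]
go [np.float64(-2.9), np.float64(1.2), np.float64(101.5), np.float64(0.1)]
```

Emit:
{"op": "step_arm", "data": {
  "plan": [
    [[-3,1.5,40,0,-0.1],[-3,1.5,75,0,-0.1],[-3,1.5,93,0,-0.1],[-3,1.5,100,0,-0.1],[-3,1.5,100,0,-0.1],[-3,1.5,100,0,-0.5],[-3,1.5,100,0,-0.7],[-3,1.5,100,0,-1]]
  ]
}}

```text
t: 37.9
eef_pos: [488.7, -291.7, 2.6]
tcp_rot: [3.14, -0.002, 0.024]
ft_force: [0.5, 1.3, -0.8]
opening: 0.293
grip_force: 0.0
```

Emit:
{"op": "step_arm", "data": {
  "plan": [
    [[0,0,0,0,-1],[0,0,0,0,-1],[0,0,0,0,-1],[0,0,0,0,-1],[0,0,0,0,-1],[0,0,-5,0,-1],[0,0,-30,0,-1],[0,0,-70,0,-1]]
  ]
}}

```text
t: 38.57
eef_pos: [486.3, -290.1, 69.0]
tcp_rot: [-3.138, 0.005, 0.024]
ft_force: [0.3, -1.0, -1.2]
opening: 0.141
grip_force: 30.0
```

```bash
python3 - <<'E'
from det import *
st(); go(610.5,195.5,228,np.radians(172.4))
E
```

```text
t 38.5667 pos [ 486.3 -290.1   69. ] rot [-3.138  0.005  0.024] q [-0.65  0.57  1.82 -0.    0.76  0.89] F [ 0.3 -1.  -1.2] op 0.14067400356689663 29.999728202819824
go [np.float64(134.9), np.float64(-483.1), np.float64(-157.7), np.float64(-171.0)]
```

Emit:
{"op": "step_arm", "data": {
  "plan": [
    [[0,0,-41,-7,-1],[0,0,-80,-14,-1],[4,-14,-118,-21,-1],[10,-36,-145,-28,-1],[20,-72,-158,-35,-1],[30,-108,-158,-42,-1],[40,-144,-158,-49,-1],[50,-180,-158,-56,-1]]
  ]
}}

```text
t: 39.23
eef_pos: [533.5, -108.4, 229.6]
tcp_rot: [3.141, -0.0, 1.007]
ft_force: [1.1, -0.1, -0.8]
opening: 0.139
grip_force: 30.0
```

```bash
python3 - <<'E'
from det import *
st(); go(610.5,195.5,228,np.radians(172.4))
E
```

```text
t 39.2333 pos [ 533.5 -108.4  229.6] rot [ 3.141 -0.     1.007] q [-0.32  0.34  1.71 -0.    1.09  0.24] F [ 1.1 -0.1 -0.8] op 0.13930986804623444 29.998950362205505
go [np.float64(298.0), np.float64(-97.3), np.float64(1.5), np.float64(-114.7)]
```

Emit:
{"op": "step_arm", "data": {
  "plan": [
    [[298,-97,0,-57,-1],[298,-97,0,-57,-1],[298,-97,0,-57,-1],[298,-97,0,-57,-1],[298,-97,0,-57,-1],[298,-97,0,-57,-1],[298,-97,0,-57,-1],[298,-97,0,-57,-1]]
  ]
}}

```text
t: 39.9
eef_pos: [612.6, 197.3, 228.8]
tcp_rot: [3.142, -0.001, 2.005]
ft_force: [-1.0, -0.7, -1.5]
opening: 0.137
grip_force: 30.0
```

Emit:
{"op": "step_arm", "data": {
  "plan": [
    [[0,0,0,-57,-1],[0,0,0,-57,-1],[0,0,0,-57,-1],[0,0,0,-57,-1],[0,0,0,-57,-1],[0,0,0,-57,-1],[0,0,0,-57,-1],[0,0,0,-57,-1]]
  ]
}}

```text
t: 40.57
eef_pos: [612.2, 193.2, 228.9]
tcp_rot: [-3.141, -0.001, 2.997]
ft_force: [-0.6, -0.3, -0.1]
opening: 0.138
grip_force: 30.0
```

```bash
python3 - <<'E'
from det import *
st(); go(610.8,195.5,155,np.radians(172.4))
E
```

```text
t 40.5667 pos [612.2 193.2 228.9] rot [-3.141e+00 -1.000e-03  2.997e+00] q [ 0.2   0.49  1.47 -0.    1.19 -1.22] F [-0.6 -0.3 -0.1] op 0.13848491034654473 29.99967634677887
go [np.float64(1.7), np.float64(2.1), np.float64(73.9), np.float64(-0.7)]
```

Emit:
{"op": "step_arm", "data": {
  "plan": [
    [[1.5,2,10,-0.7,-1],[1.5,2,40,-0.7,-1],[1.5,2,60,-0.7,-1],[1.5,2,68,-0.7,-1],[1.5,2,73,-0.7,-1],[1.5,2,73,-0.7,-1],[1.5,2,73,-0.7,-1]]
  ]
}}

```text
t: 41.15
eef_pos: [611.8, 195.5, 156.6]
tcp_rot: [3.141, 0.001, 3.002]
ft_force: [0.1, -0.5, -1.3]
opening: 0.141
grip_force: 30.0
```

```bash
python3 - <<'E'
from det import *
st(); go(610.8,195.5,148.3,np.radians(172.4))
E
```

```text
t 41.15 pos [611.8 195.5 156.6] rot [3.141e+00 1.000e-03 3.002e+00] q [ 0.21  0.55  1.56 -0.    1.03 -1.22] F [ 0.1 -0.5 -1.3] op 0.1413618378588669 29.999849796295166
go [np.float64(1.0), np.float64(-0.2), np.float64(8.3), np.float64(-0.4)]
```

Emit:
{"op": "step_arm", "data": {
  "plan": [
    [[1,0,2,0,-1],[1,0,5,0,-1],[1,0,8,0,-1],[1,0,8,0,-1],[1,0,8,0,-1],[1,0,8,0,-0.3],[1,0,8,0,-0.3],[1,0,8,0,-0.3]]
  ]
}}

```text
t: 41.82
eef_pos: [610.4, 195.5, 147.9]
tcp_rot: [-3.141, 0.0, 3.003]
ft_force: [-0.4, -0.6, -0.2]
opening: 0.296
grip_force: 0.0
```

Emit:
{"op": "step_arm", "data": {
  "plan": [
    [[0,0,0,0,-0.3],[0,0,-5,0,-0.3],[0,0,-30,0,-0.1],[0,0,-60,0,0],[0,0,-80,0,0],[0,0,-80,0,0]]
  ]
}}

```text
t: 42.32
eef_pos: [611.9, 195.9, 232.8]
tcp_rot: [3.139, 0.007, 3.003]
ft_force: [-0.5, 0.2, 0.5]
opening: 0.49
grip_force: 0.0
```

```bash
python3 - <<'E'
from det import *
from qd import q
st(); q('side','s18.png'); q('top','t18.png'); det('t18.png')
go(635.2,-222.5,228,0.233) 
E
```

```text
t 42.3167 pos [611.9 195.9 232.8] rot [3.139 0.007 3.003] q [ 0.21  0.48  1.47 -0.    1.19 -1.23] F [-0.5  0.2  0.5] op 0.49017742092019434 0.0
side brass at chute [167.3  -2.4] area 15.3
side brass at chute [126.8   0.2] area 17.8
side brass at chute [86.4  0.9] area 17.6
side brass at chute [46.3  0.7] area 16.6
side brass at chute [6.4 3.3] area 15.7
go [np.float64(-82.1), np.float64(-410.7), np.float64(0.6), np.float64(158.7)]
```

All five lugs are in the queue, with brass at x = 6, 46, 86, 127 and 167 mm. Going back for the guard.

Emit:
{"op": "step_arm", "data": {
  "plan": [
    [[-65,-325,0,57,0],[-65,-325,0,57,0],[-65,-325,0,57,0],[-65,-325,0,57,0],[-65,-325,0,57,0],[-65,-325,0,57,0],[-65,-325,0,57,0],[-65,-325,0,57,0]]
  ]
}}

```text
t: 43.08
eef_pos: [629.2, -137.4, 226.6]
tcp_rot: [-3.14, -0.001, 2.002]
ft_force: [-0.0, 0.6, -0.3]
opening: 0.5
grip_force: 0.0
```

Emit:
{"op": "step_arm", "data": {
  "plan": [
    [[0,0,0,57,0],[0,0,0,57,0],[0,0,0,57,0],[0,0,0,57,0],[0,0,0,57,0],[0,0,0,57,0],[0,0,0,57,0],[0,0,0,57,0]]
  ]
}}

```text
t: 43.75
eef_pos: [629.4, -135.2, 226.4]
tcp_rot: [-3.139, 0.001, 1.007]
ft_force: [0.1, -0.2, -0.1]
opening: 0.502
grip_force: 0.0
```

```bash
python3 - <<'E'
from det import *
from qd import q
st(); go(635.2,-222.5,170,0.233); q('top','t19.png')
E
```

```text
t 43.75 pos [ 629.4 -135.2  226.4] rot [-3.139e+00  1.000e-03  1.007e+00] q [-0.31  0.49  1.47 -0.    1.19  0.25] F [ 0.1 -0.2 -0.1] op 0.5016128111207085 0.0
go [np.float64(-70.7), np.float64(51.6), np.float64(56.3), np.float64(44.4)]
top brass at chute [167.8   1.6] area 16.2
top brass at chute [127.5   1.2] area 16.6
top brass at chute [87.4  1.2] area 15.0
top brass at chute [47.3  1.1] area 13.9
top brass at chute [7.5 1.8] area 13.1
```

Emit:
{"op": "step_arm", "data": {
  "plan": [
    [[-71,52,0,44.4,0],[-71,52,0,44.4,0],[-71,52,0,44.4,0],[-71,52,0,44.4,0],[-71,52,0,44.4,0],[-71,52,20,44.4,0],[-71,52,40,44.4,0],[-71,52,56,44.4,0]]
  ]
}}

```text
t: 44.47
eef_pos: [635.8, -222.8, 169.6]
tcp_rot: [-3.14, 0.002, 0.24]
ft_force: [-0.1, 0.3, 0.4]
opening: 0.501
grip_force: 0.0
```

Emit:
{"op": "step_arm", "data": {
  "plan": [
    [[0,0,0,0,0],[0,0,0,0,0],[0,0,0,0,0]]
  ]
}}

```text
t: 44.72
eef_pos: [636.8, -223.2, 172.5]
tcp_rot: [3.141, -0.0, 0.24]
ft_force: [-0.9, -0.4, 0.7]
opening: 0.498
grip_force: 0.0
```

```bash
python3 - <<'E'
from det import *
st(); go(635.2,-222.5,68.6,0.233)
E
```

```text
t 44.7167 pos [ 636.8 -223.2  172.5] rot [ 3.141 -0.     0.24 ] q [-0.43  0.58  1.45 -0.    1.11  0.9 ] F [-0.9 -0.4  0.7] op 0.4975785306825422 0.0
go [np.float64(-1.5), np.float64(-1.1), np.float64(103.9), np.float64(0.4)]
```

Emit:
{"op": "step_arm", "data": {
  "plan": [
    [[-1.5,-1,40,0.4,0],[-1.5,-1,75,0.4,0],[-1.5,-1,95,0.4,0],[-1.5,-1,103.5,0.4,0],[-1.5,-1,103.5,0.4,0],[-1.5,-1,103.5,0.4,0],[-1.5,-1,103.5,0.4,-1],[-1.5,-1,103.5,0.4,-1]]
  ]
}}

```text
t: 45.38
eef_pos: [635.7, -222.8, 70.4]
tcp_rot: [3.14, -0.002, 0.232]
ft_force: [-1.0, -0.2, 0.5]
opening: 0.412
grip_force: 0.0
```

Emit:
{"op": "step_arm", "data": {
  "plan": [
    [[0,0,0,0,-1],[0,0,0,0,-1],[0,0,0,0,-1],[0,0,0,0,-1],[0,0,0,0,-1],[0,0,0,0,-1]]
  ]
}}

```text
t: 45.88
eef_pos: [635.0, -222.5, 68.9]
tcp_rot: [3.141, -0.0, 0.232]
ft_force: [-1.7, 0.3, 5.1]
opening: 0.186
grip_force: 30.0
```

```bash
python3 - <<'E'
from det import *
st()
E
```

```text
t 45.8833 pos [ 635.  -222.5   68.9] rot [ 3.141 -0.     0.232] q [-0.44  0.69  1.55 -0.    0.9   0.9 ] F [-1.7  0.3  5.1] op 0.18552558820912984 30.000929832458496
```

Emit:
{"op": "step_arm", "data": {
  "plan": [
    [[0,0,-5,0,-1],[0,0,-25,0,-1],[0,0,-60,0,-1],[0,0,-100,0,-1],[0,0,-140,0,-1],[0,0,-180,0,-1],[0,0,-220,0,-1],[0,0,-258,0,-1]]
  ]
}}

```text
t: 46.55
eef_pos: [634.3, -222.2, 328.3]
tcp_rot: [-3.141, 0.001, 0.232]
ft_force: [1.0, -0.5, -4.7]
opening: 0.187
grip_force: 30.0
```

```bash
python3 - <<'E'
from det import *
st(); go(592.5,86.1,320,1.437)
E
```

```text
t 46.55 pos [ 634.3 -222.2  328.3] rot [-3.141e+00  1.000e-03  2.320e-01] q [-0.44  0.47  1.23 -0.    1.44  0.9 ] F [ 1.  -0.5 -4.7] op 0.18681459686397384 29.998362064361572
go [np.float64(30.1), np.float64(-309.6), np.float64(8.4), np.float64(-69.1)]
```

Emit:
{"op": "step_arm", "data": {
  "plan": [
    [[30,-309,0,-57,-1],[30,-309,0,-57,-1],[30,-309,0,-57,-1],[30,-309,0,-57,-1],[30,-309,0,-57,-1],[30,-309,0,-57,-1],[30,-309,0,-57,-1],[30,-309,0,-57,-1]]
  ]
}}

```text
t: 47.22
eef_pos: [591.7, 89.4, 326.1]
tcp_rot: [-3.14, -0.001, 1.235]
ft_force: [0.5, -0.0, -3.8]
opening: 0.184
grip_force: 30.0
```

Emit:
{"op": "step_arm", "data": {
  "plan": [
    [[0,0,0,-12,-1],[0,0,0,-12,-1],[0,0,0,-12,-1],[0,0,30,-12,-1],[0,0,60,-12,-1],[0,0,75,-12,-1],[0,0,80,-12,-1],[0,0,80,-12,-1]]
  ]
}}

```text
t: 47.88
eef_pos: [592.7, 84.9, 245.2]
tcp_rot: [-3.139, 0.001, 1.433]
ft_force: [0.7, 0.2, -3.9]
opening: 0.188
grip_force: 30.0
```

```bash
python3 - <<'E'
from det import *
st(); go(592.5,86.1,196,1.437)
E
```

```text
t 47.8833 pos [592.7  84.9 245.2] rot [-3.139e+00  1.000e-03  1.433e+00] q [ 0.03  0.41  1.56 -0.    1.18  0.17] F [ 0.7  0.2 -3.9] op 0.18782739155189984 29.96405392885208
go [np.float64(1.2), np.float64(-0.3), np.float64(49.2), np.float64(-0.2)]
```

Emit:
{"op": "step_arm", "data": {
  "plan": [
    [[1,0,4,-0.2,-1],[1,0,8,-0.2,-1],[1,0,12,-0.2,-1],[1,0,14,-0.2,-1],[1,0,14,-0.2,-1],[1,0,14,-0.2,-1]]
  ]
}}

```text
t: 48.38
eef_pos: [593.3, 86.2, 232.6]
tcp_rot: [3.141, 0.0, 1.439]
ft_force: [0.3, -0.6, -3.7]
opening: 0.189
grip_force: 30.0
```

```bash
python3 - <<'E'
from det import *
st(); go(592.5,86.1,196,1.437)
E
```

```text
t 48.3833 pos [593.3  86.2 232.6] rot [3.141 0.    1.439] q [ 0.03  0.42  1.57 -0.    1.15  0.17] F [ 0.3 -0.6 -3.7] op 0.18913582953118083 29.963887631893158
go [np.float64(-0.2), np.float64(-0.8), np.float64(36.6), np.float64(0.1)]
```

Emit:
{"op": "step_arm", "data": {
  "plan": [
    [[0,-0.7,3,0,-1],[0,-0.7,6,0,-1],[0,-0.7,9,0,-1],[0,-0.7,12,0,-1],[0,-0.7,15,0,-1],[0,-0.7,18,0,-1],[0,-0.7,21,0,-1],[0,-0.7,21,0,-1]]
  ]
}}

```text
t: 49.05
eef_pos: [592.4, 86.1, 210.7]
tcp_rot: [-3.141, 0.0, 1.439]
ft_force: [0.7, -4.0, -5.5]
opening: 0.187
grip_force: 30.0
```

```bash
python3 - <<'E'
from det import *
st(); go(592.5,86.1,196,1.437)
E
```

```text
t 49.05 pos [592.4  86.1 210.7] rot [-3.141  0.     1.439] q [ 0.03  0.44  1.6  -0.    1.1   0.17] F [ 0.7 -4.  -5.5] op 0.18679586538596973 29.962510764598846
go [np.float64(0.0), np.float64(0.1), np.float64(14.7), np.float64(0.1)]
```

Emit:
{"op": "step_arm", "data": {
  "plan": [
    [[-0.7,0,3,0,-1],[-0.7,0,6,0,-1],[-0.7,0,9,0,-1],[-0.7,0,12,0,-1],[-0.7,0,14,0,-1],[-0.7,0,15,0,-1],[-0.7,0,15.5,0,-1],[-0.7,0,15.5,0,-1]]
  ]
}}

```text
t: 49.72
eef_pos: [592.6, 85.6, 197.0]
tcp_rot: [3.14, -0.0, 1.439]
ft_force: [-3.0, -2.6, 6.3]
opening: 0.185
grip_force: 30.0
```

Emit:
{"op": "step_arm", "data": {
  "plan": [
    [[0,0,1,0,-1],[0,0,2,0,-1],[0,0,2,0,-1],[0,0,2,0,-1]]
  ]
}}

```text
t: 50.05
eef_pos: [592.8, 85.6, 196.9]
tcp_rot: [3.138, -0.0, 1.44]
ft_force: [-7.2, -2.7, 21.4]
opening: 0.191
grip_force: 30.0
```

Emit:
{"op": "step_arm", "data": {
  "plan": [
    [[0,0,-2,0,-1],[0,0,-2,0,-1],[0,0,-2,0,0],[0,0,-2,0,0],[0,0,-2,0,0],[0,0,-2,0,0],[0,0,-2,0,0],[0,0,-2,0,0]]
  ]
}}

```text
t: 50.72
eef_pos: [592.5, 85.7, 195.8]
tcp_rot: [-3.142, -0.0, 1.439]
ft_force: [-0.2, -0.1, -0.4]
opening: 0.49
grip_force: 0.0
```

Emit:
{"op": "step_arm", "data": {
  "plan": [
    [[0,0,-10,0,0],[0,0,-40,0,0],[0,0,-80,0,0],[0,0,-100,0,0],[0,0,-100,0,0]]
  ]
}}

```text
t: 51.13
eef_pos: [593.9, 85.7, 301.7]
tcp_rot: [3.133, -0.001, 1.439]
ft_force: [1.2, 0.2, -0.0]
opening: 0.501
grip_force: 0.0
```

```bash
python3 - <<'E'
from det import *
from qd import q
st(); shot('side','s20.png'); q('side','s20.png'); shot('top','t20.png')
# compare guard appearance with start
for a,b in(('s1.png','s20.png'),('t1.png','t20.png')):
    for f in(a,b):
        h=cv2.cvtColor(cv2.imread('pics/raw_'+f),cv2.COLOR_BGR2HSV); m=cv2.inRange(h,(25,130,130),(33,255,255))
        n,l,s,c=cv2.connectedComponentsWithStats(m); print(f,[(s[i].tolist(),c[i].round(1).tolist()) for i in range(1,n) if s[i,4]>60])
go(496,390.7,240); print(at('t20.png',150+66/3,150+236/3,63))
E
```

```text
t 51.1333 pos [593.9  85.7 301.7] rot [ 3.133e+00 -1.000e-03  1.439e+00] q [0.03 0.36 1.48 0.   1.29 0.16] F [ 1.2  0.2 -0. ] op 0.5009662326497946 0.0
side brass at chute [246.8 -18. ] area 107.8
side brass at chute [166.6   0.8] area 18.3
side brass at chute [126.4   1.1] area 18.0
side brass at chute [86.2  1.3] area 18.1
side brass at chute [45.6  2. ] area 17.7
side brass at chute [6.5 3.1] area 15.3
s1.png []
s20.png []
t1.png []
t20.png []
go [np.float64(289.9), np.float64(-135.2), np.float64(55.6)]
[495.9601302  390.71647065  63.        ]
```

```bash
python3 - <<'E'
from det import *
A=cv2.imread('pics/raw_s1.png');B=cv2.imread('pics/raw_s20.png')
a=A[172:190,300:325];r=cv2.matchTemplate(B[160:205,285:340],a,cv2.TM_CCOEFF_NORMED);print('best',cv2.minMaxLoc(r),'expect loc (15,12)')
a=A[150:180,296:330];r=cv2.matchTemplate(B[135:195,280:345],a,cv2.TM_CCOEFF_NORMED);print('cover best',cv2.minMaxLoc(r),'expect (16,15)')
for f,(u0,v0,u1,v1) in(('t1.png',(155,210,195,245)),('s1.png',(260,155,295,185))):
    im=cv2.resize(cv2.imread('pics/raw_'+f)[v0:v1,u0:u1],None,fx=4,fy=4,interpolation=cv2.INTER_CUBIC)
    m=cv2.inRange(cv2.cvtColor(im,cv2.COLOR_BGR2HSV),(45,120,100),(80,255,255)); n,l,s,c=cv2.connectedComponentsWithStats(m)
    i=1+np.argmax(s[1:,4]); px=(c[i]+.5)/4-.5+[u0,v0]; print(f,px,s[i,4]/16,at(f,*px,61))
E
```

```text
best (-0.47293853759765625, 0.9020874500274658, (0, 21), (15, 12)) expect loc (15,12)
cover best (-0.3801335096359253, 0.9108788967132568, (5, 0), (16, 15)) expect (16,15)Traceback (most recent call last):
  File "<stdin>", line 8, in <module>
    return _wrapfunc(a, 'argmax', axis=axis, out=out, **kwds)
    return bound(*args, **kwds)
ValueError: attempt to get argmax of an empty sequence
```

Emit:
{"op": "step_arm", "data": {
  "plan": [
    [[290,-135,0,0,-1],[290,-135,0,0,-1],[290,-135,0,0,-1],[290,-135,0,0,-1],[290,-135,0,0,-1],[290,-135,0,0,-1],[290,-135,0,0,-1],[290,-135,0,0,-1]]
  ]
}}

```text
t: 51.95
eef_pos: [494.7, 393.6, 294.3]
tcp_rot: [-3.139, 0.001, 1.441]
ft_force: [0.1, -0.5, -0.7]
opening: 0.019
grip_force: 0.0
```

Emit:
{"op": "step_arm", "data": {
  "plan": [
    [[0,0,40,0,-1],[0,0,80,0,-1],[0,0,120,0,-1],[0,0,160,0,-1],[0,0,190,0,-1],[0,0,205,0,-1],[0,0,210,0,-1],[0,0,210,0,-1]]
  ]
}}

```text
t: 52.62
eef_pos: [495.8, 390.2, 83.8]
tcp_rot: [-3.139, 0.003, 1.439]
ft_force: [0.5, 0.2, 0.0]
opening: 0.002
grip_force: 0.0
```

```bash
python3 - <<'E'
from det import *
st(); go(496,390.7,60); shot('wrist','w21.png')
im=cv2.resize(cv2.imread('pics/raw_w21.png'),None,fx=2,fy=2); h=cv2.cvtColor(im,cv2.COLOR_BGR2HSV)
for nm,lo,hi in(('green',(40,90,40),(80,255,255)),('yellow',(22,150,60),(35,255,255))):
    n,l,s,c=cv2.connectedComponentsWithStats(cv2.inRange(h,lo,hi))
    for i in range(1,n):
        if s[i,4]>200: print(nm,s[i]/2,c[i]/2)
print(proj('w21.png',[496,390.7,63]),proj('w21.png',[496,404.7,63]),proj('w21.png',[510,390.7,63]))
E
```

```text
t 52.6167 pos [495.8 390.2  83.8] rot [-3.139e+00  3.000e-03  1.439e+00] q [ 0.56  0.62  1.65 -0.    0.88  0.69] F [0.5 0.2 0. ] op 0.0015702957966875447 0.0
go [np.float64(0.6), np.float64(0.2), np.float64(23.8)]
green [ 305.5  203.5   33.5   33.  1660. ] [321.94081325 219.26701807]
green [ 181.5  314.5   58.5   21.  2023.5] [212.62688411 324.83308624]
green [318.  315.5  10.   20.  271.5] [322.28453039 325.25138122]
green [ 405.5  316.5  104.5   25.5 4756.5] [456.90292232 328.58861558]
yellow [ 296.   190.    52.5   49.  2113.5] [322.14123492 211.15471966]
[322.1573941  222.31467215] [319.77905518 205.50502275] [339.80430492 220.14478353]
```

Emit:
{"op": "step_arm", "data": {
  "plan": [
    [[2,0,10,0,-1],[2,0,16,0,-1],[2,0,20,0,-1],[2,0,23,0,-1],[2,0,26,0,-1],[2,0,29,0,-1],[2,0,31,0,-1],[2,0,31,0,-1]]
  ]
}}

```text
t: 53.33
eef_pos: [496.8, 392.7, 54.5]
tcp_rot: [-3.141, 0.0, 1.439]
ft_force: [0.4, -0.7, -0.1]
opening: 0.003
grip_force: 0.0
```

Emit:
{"op": "step_arm", "data": {
  "plan": [
    [[0,0,1,0,-1],[0,0,2,0,-1],[0,0,3,0,-1],[0,0,4,0,-1],[0,0,4,0,-1]]
  ]
}}

```text
t: 53.75
eef_pos: [496.8, 392.7, 50.7]
tcp_rot: [-3.141, 0.0, 1.439]
ft_force: [-0.1, -0.7, -0.4]
opening: 0.008
grip_force: 0.0
```

Emit:
{"op": "step_arm", "data": {
  "plan": [
    [[0,0,1,0,-1],[0,0,2,0,-1],[0,0,3,0,-1],[0,0,3,0,-1]]
  ]
}}

```text
t: 54.08
eef_pos: [496.8, 392.7, 47.7]
tcp_rot: [-3.141, 0.0, 1.439]
ft_force: [0.3, -0.7, 0.2]
opening: 0.006
grip_force: 0.0
```

Emit:
{"op": "step_arm", "data": {
  "plan": [
    [[0,0,1,0,-1],[0,0,2,0,-1],[0,0,3,0,-1],[0,0,3,0,-1]]
  ]
}}

```text
t: 54.42
eef_pos: [496.9, 392.8, 44.9]
tcp_rot: [3.141, -0.0, 1.439]
ft_force: [-0.2, 0.0, 2.1]
opening: 0.006
grip_force: 1.2
```

Emit:
{"op": "step_arm", "data": {
  "plan": [
    [[0,0,1,0,-1],[0,0,2,0,-1],[0,0,2,0,-1]]
  ]
}}

```text
t: 54.67
eef_pos: [497.0, 392.8, 42.9]
tcp_rot: [3.141, -0.0, 1.439]
ft_force: [-0.2, 0.0, 2.6]
opening: 0.004
grip_force: 1.7
```

Emit:
{"op": "step_arm", "data": {
  "plan": [
    [[0,0,1,0,-1],[0,0,2,0,-1],[0,0,2,0,-1]]
  ]
}}

```text
t: 54.92
eef_pos: [497.0, 392.8, 40.9]
tcp_rot: [3.141, -0.0, 1.439]
ft_force: [-0.5, -0.9, 4.8]
opening: 0.002
grip_force: 2.3
```

Emit:
{"op": "step_arm", "data": {
  "plan": [
    [[0,0,1,0,-1],[0,0,2,0,-1],[0,0,2,0,-1],[0,0,2,0,-1]]
  ]
}}

```text
t: 55.25
eef_pos: [497.0, 392.8, 40.4]
tcp_rot: [3.141, -0.001, 1.439]
ft_force: [-4.4, -2.6, 19.4]
opening: 0.003
grip_force: 9.1
```

It is bottomed out at 19 N. Retreating.

Emit:
{"op": "step_arm", "data": {
  "plan": [
    [[0,0,-5,0,-1],[0,0,-20,0,-1],[0,0,-60,0,-1],[0,0,-100,0,-1],[0,0,-140,0,-1],[0,0,-180,0,-1],[0,0,-200,0,-1],[0,0,-200,0,-1]]
  ]
}}

```text
t: 55.92
eef_pos: [498.1, 393.6, 243.9]
tcp_rot: [3.136, -0.005, 1.44]
ft_force: [0.1, -0.1, -0.7]
opening: 0.004
grip_force: 0.0
```

```bash
python3 - <<'E'
from det import *
from qd import q
st(); q('side','s22.png')
A=cv2.imread('pics/raw_s1.png');B=cv2.imread('pics/raw_s22.png')
a=A[150:180,296:330];print(cv2.minMaxLoc(cv2.matchTemplate(B[135:195,280:345],a,cv2.TM_CCOEFF_NORMED)))
print(env.job_done())
E
```

```text
t 55.9167 pos [498.1 393.6 243.9] rot [ 3.136 -0.005  1.44 ] q [ 0.56  0.46  1.47 -0.    1.2   0.7 ] F [ 0.1 -0.1 -0.7] op 0.0044952276282659446 0.0
side brass at chute [247.2 -14.3] area 107.1
side brass at chute [166.4   1. ] area 18.7
side brass at chute [126.3   1.4] area 17.8
side brass at chute [85.8  2.1] area 19.4
side brass at chute [45.4  3.2] area 18.6
side brass at chute [ 7. -0.] area 12.9
(-0.45248863101005554, 0.963624119758606, (9, 0), (16, 15))
the job is handed in; nothing more can be done
None
```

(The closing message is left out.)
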